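# Refill the laundry detergent doser

## Robot

A 6-joint arm with a two-finger parallel gripper is mounted at the origin on the work surface. World frame = base frame: x ahead of the robot, y to its left, z up, the work surface at z = 0. Lengths are in m, angles in rad, forces in N, time in s.
With the tool pointing down it reaches from about 0.3 to 0.875 m from the base axis. Payload 6.4 kg.
Tool frame: the origin (TCP) lies at the very end of the fingers, on their centre line; the grasp point (between the pads) lies 19 mm behind it; z points along the fingers, x is the direction in which the jaws open and shut, and the axes are right-handed (so a half turn about z gives the same grasp; the last joint's range is limited). The gripper opens to 85 mm and grips with 20 to 120 N. Pads are 22 mm wide; open, the fingers measure 114 mm over their backs; the gripper's body (76 mm by 85 mm) begins 54 mm behind the grasp point. The pads swing forward as they close: fully open they stand 13 mm farther back than shut.
Start: joints at [1.011, 0.181, 1.607, -0, 1.354, -0.206], TCP at [0.199, 0.539, 0.231] pointing down, gripper open.
Joint ranges: [-2.99, 2.99], [-0.89, 2.07], [0.3, 2.58], [-1.14, 4.28], [0, 2.63], [-3.12, 3.12]. Speed limits (rad/s): [2.57, 2.57, 3.01, 3.14, 3.14, 3.14].

## Interface

Orientations are given as a unit quaternion [w, x, y, z].
In Python, from cell import ctrl gives the robot as it stands. The module is installed in compiled form; this text tells all that it offers.
- The arm moves only by the tool apply_moves, never from a script. Its arguments are lists of equal length, an entry for each row: "delta_pos": the shift along the tool's x, y, z in units of 25 mm (1.0 is 25 mm), a list of three; "turn": the turn, a rotation vector about the tool's x, y, z in rad, a list of three. A call has exactly 5 rows; each row is the pose to reach, as a shift and turn from the pose commanded when the call began, along the tool's axes at that moment; what a row does not reach only later rows make up. A row lasts 1/12 s, in which the tool goes at most 41.7 mm and 7.16 degrees, less where a joint would pass 70% of its speed; a pose out of reach is approached as far as the arm can. A call with a gripper value outside its range is refused whole. "gripper" is the opening, from 0 (shut) to 1 (fully open), set as the call begins (left out, the last holds). The fingers move at their own pace and stop on an object; "newtons" is the grip in N (left out, the last holds). Time passes only in rows, so rows that repeat a pose let the fingers close, or fill a call up. It gives the time, the measured TCP pose, the force and the opening at its end, in the units of the state.
- ctrl.get_state(): the state, without advancing time (a new reading comes with each control period).
- ctrl.camera(name): name is "scene" or "top" or "wrist"; returns a dict with "img" (400x640x3 uint8, red, green, blue), "z_map" (400x640 float32, m along the optical axis (not along the pixel's ray), 0 where there is no reading), "camera_matrix" (3x3 intrinsics, pixels), "rvec" (rotation vector, rad) and "tvec" (3), from world to camera coordinates, as OpenCV has them; the wrist camera has in their place "tool_from_camera" (4x4, takes a point from camera to tool coordinates, whose origin is the TCP and whose axes are the tool frame's). Camera axes: x right, y down, z forward; pixel columns grow to the right and rows downward; lengths in m; the calibration is good to about 2 mm. A picture is of the moment at which its call begins: read the wrist's pose just before it.
- ctrl.finish_job(): hands the job in, once; it reports no verdict.
The state is a dict: "clock": time; "joint_pos": joint angles; "dq": joint speeds; "joint_efforts": joint torques, N m; "position": TCP position; "tool_rot": TCP orientation; "force": force on the tool from outside, world axes, zero at the start; "moment": the same for the moment, N m; "grip_width": finger opening in m.
Only numpy, scipy, OpenCV 4.12 (cv2) and the standard library are available. Lean on these libraries where they do the work, as an engineer would, in place of code of your own. Each camera call takes 0.05 s, during which the arm holds its last target.

## Task

Refill the detergent doser: throw its isolator toggle to OFF, lever up the cover with the flat-blade tool in the front notch and swing it wide open, lift the spent cartridges out and stand them in the steel tray, and set every full cartridge of the same (middle, 100 mm) length from the counter upright into a bay of its own, leaving the short and long look-alikes on the counter. Then shut the cover fully, throw the isolator back ON, and leave the blade tool lying flat on its mat; the power must be off whenever the cover is up, and do not shove or topple anything else.

Things in the scene. Friction and masses are not known exactly. Their poses are not given: they have to be found in the camera images.
- doser: fixed detergent doser, grey base 124 (x) x 174 (y) x 24 mm high with three bays side by side, under a white hinged hood (the cover); origin at the centre of its underside; +x from its front to its hinged back. Pry notch: cut into the lower edge of the shut cover's 4 mm front wall, at the middle (y = 0), 44 wide, clear from 24 to 36 mm above the counter; a blade goes in along +x
- bay1 (a point): centre of the floor of a bay, 6 mm above the counter; axes as the doser's. Each bay is open-topped, 112 long (x) x 50 wide (y) mm, its walls 18 mm above its floor; bays are 56 mm apart. A 100 mm cartridge goes in upright with its length along x, either way round
- bay2 (a point): centre of the floor of a bay, 6 mm above the counter; axes as the doser's. Each bay is open-topped, 112 long (x) x 50 wide (y) mm, its walls 18 mm above its floor; bays are 56 mm apart. A 100 mm cartridge goes in upright with its length along x, either way round
- bay3 (a point): centre of the floor of a bay, 6 mm above the counter; axes as the doser's. Each bay is open-topped, 112 long (x) x 50 wide (y) mm, its walls 18 mm above its floor; bays are 56 mm apart. A 100 mm cartridge goes in upright with its length along x, either way round
- cover_hinge (a point): hinge line of the cover, along the doser's y, 25 mm above the counter at the doser's back edge, 124 mm behind the notch (front face); axes as the doser's
- cover (a joint): hood angle in rad: 0 shut, 1.6 its stop, wide open (about upright). It stays at any angle (stiff hinge: about 2.5 N at the front edge to lift, less than 2 N to lower). Shut it covers the whole tray: 124 x 174 mm, its top 39 mm above the hinge line, walls 4 mm thick, open below
- isolator: fixed grey isolator box, 70 x 70 x 45 mm high; origin at the centre of its underside; x is the direction in which its toggle is thrown from ON to OFF
- toggle (a joint): toggle angle in rad, pivot at the centre of the box top (45 mm up), axis along its y: 0 = ON, leaning 0.5 rad to -x (towards the robot); 1.0 = OFF, leaning 0.5 rad to +x. Past the middle (0.5) it falls to its stop by itself. Thin stem with a black T grip, 14 thick x 50 wide (y) x 18 mm high, centred 64 mm from the pivot. Under 2 N pushes it over
- mat: fixed thin black mat, 200 (x) x 70 (y) x 3 mm, the blade tool's place; origin at the centre of its underside
- tray: fixed shallow steel tray for spent cartridges, inside 124 (x) x 120 (y) mm, walls 4 mm thick and 12 mm high, floor 3 mm thick; origin at the centre of its underside. Holds two cartridges side by side, lengths along x
- blade: loose flat-blade tool, 180 mm long: wooden handle 100 long x 36 wide x 20 mm high, steel blade 80 long x 24 wide x 4 mm thick ahead of it (+x), its mid-plane 10 mm above the handle's underside; origin on the handle's underside, 20 mm behind its front end (100 mm behind the tip), near the centre of mass; z up as it lies
- refill1: loose white cartridge of the middle length: body 100 long (its x) x 42 wide x 24 mm high, with a grip fin standing on top along its length, 56 long x 12 thick x 24 mm high, centred (total height 48 mm); origin at the centre of its underside, z up; both ends alike for loading. A full one of the right size, on the counter; may be absent
- refill2: loose white cartridge of the middle length: body 100 long (its x) x 42 wide x 24 mm high, with a grip fin standing on top along its length, 56 long x 12 thick x 24 mm high, centred (total height 48 mm); origin at the centre of its underside, z up; both ends alike for loading. A full one of the right size, on the counter; may be absent
- refill3: loose white cartridge of the middle length: body 100 long (its x) x 42 wide x 24 mm high, with a grip fin standing on top along its length, 56 long x 12 thick x 24 mm high, centred (total height 48 mm); origin at the centre of its underside, z up; both ends alike for loading. A full one of the right size, on the counter; may be absent
- spent1: loose white cartridge of the middle length: body 100 long (its x) x 42 wide x 24 mm high, with a grip fin standing on top along its length, 56 long x 12 thick x 24 mm high, centred (total height 48 mm); origin at the centre of its underside, z up; both ends alike for loading. Spent: starts in a bay of the doser under the cover; may be absent
- spent2: loose white cartridge of the middle length: body 100 long (its x) x 42 wide x 24 mm high, with a grip fin standing on top along its length, 56 long x 12 thick x 24 mm high, centred (total height 48 mm); origin at the centre of its underside, z up; both ends alike for loading. Spent: starts in a bay of the doser under the cover; may be absent
- spent3: loose white cartridge of the middle length: body 100 long (its x) x 42 wide x 24 mm high, with a grip fin standing on top along its length, 56 long x 12 thick x 24 mm high, centred (total height 48 mm); origin at the centre of its underside, z up; both ends alike for loading. Spent: starts in a bay of the doser under the cover; may be absent
- short1: loose white cartridge of the short length: body 75 long (its x) x 42 wide x 24 mm high, with a grip fin standing on top along its length, 56 long x 12 thick x 24 mm high, centred (total height 48 mm); origin at the centre of its underside, z up; both ends alike for loading. Wrong size
- long1: loose white cartridge of the long length: body 128 long (its x) x 42 wide x 24 mm high, with a grip fin standing on top along its length, 56 long x 12 thick x 24 mm high, centred (total height 48 mm); origin at the centre of its underside, z up; both ends alike for loading. Wrong size
- jar: bystander: glass jar, 60 mm across, 75 high
- scoop: bystander: clear cup, 70 mm across, 50 high, right of the tray
- soapdish: bystander: soap dish 90 x 60 mm with soap, 26 high
- caddy: bystander: small open wooden tray, 110 x 75 x 35 mm high, at the side
- pegcup: bystander: white cup, 80 mm across, 90 high
Not all that is in view belongs to the job. What is meant by the doser is not pink, and is the smaller of those in its own colour.

How it is judged:
By the outcome, as a careful person would: the job done as asked, in the order asked, and still so for the second after the job is handed in, with the robot touching nothing.
Of refill1, refill2, refill3 only 2 to 3 are there at a start; the rules pass over those that are not, and their reading is None.
Of spent1, spent2, spent3 only 1 to 2 are there at a start; the rules pass over those that are not, and their reading is None.
At some moment in a run one of refill1, refill2, refill3, blade may be knocked a few centimetres aside while the robot is not near it.
It also fails if it takes over 210 s, if anything falls off the work surface, if the arm or the gripper's body presses on something with over 40 N, if the wrist force passes 120 N, or if a joint passes its speed limit or range.

## Working session

There is one attempt and no reset: what is moved stays moved. The work goes in short steps, Python scripts to look and compute and a tool call to move; the robot and the scene stay as the last step left them, time stands still between calls to the robot, and variables do not carry over. Pictures are saved under pics/ and viewed, and the job is handed in when it is done.

Besides the shell and the picture viewer there is one more tool, called after "Emit:" as name(argument=value, ...) on one line, values as JSON. apply_moves: Moves the arm, as the interface text tells. Its arguments: {"type":"object","properties":{"delta_pos":{"type":"array","items":{"type":"array","items":{"type":"number"}}},"turn":{"type":"array","items":{"type":"array","items":{"type":"number"}}},"gripper":{"type":"number"},"newtons":{"type":"number"}},"required":["delta_pos","turn"]}

```bash
mkdir -p pics; ls; cat > h.py <<'E'
import numpy as np, cv2
from cell import ctrl
from scipy.spatial.transform import Rotation as R
def rot(q): return R.from_quat([q[1],q[2],q[3],q[0]])
def snap(n,fn):
    s=ctrl.get_state(); c=ctrl.camera(n)
    cv2.imwrite('pics/'+fn+'.png',c['img'][:,:,::-1])
    if n=='wrist':
        T=np.eye(4);T[:3,:3]=rot(s['tool_rot']).as_matrix();T[:3,3]=s['position']
        c['W']=T@np.array(c['tool_from_camera'])
    else:
        M=np.eye(4);M[:3,:3]=cv2.Rodrigues(np.array(c['rvec'],float))[0];M[:3,3]=np.array(c['tvec']).ravel()
        c['W']=np.linalg.inv(M)
    np.savez('pics/'+fn+'.npz',img=c['img'],z=c['z_map'],K=c['camera_matrix'],W=c['W'])
    return c
def load(fn): return dict(np.load('pics/'+fn+'.npz'))
def cloud(d):
    z=d['z'] if 'z' in d else d['z_map']; K=d['K'] if 'K' in d else np.array(d['camera_matrix'])
    v,u=np.mgrid[:z.shape[0],:z.shape[1]]
    P=np.stack([(u-K[0,2])/K[0,0]*z,(v-K[1,2])/K[1,1]*z,z],-1)
    P=P@d['W'][:3,:3].T+d['W'][:3,3]; P[z==0]=np.nan
    return P
E
python3 - <<'E'
from h import *
for n in ['scene','top','wrist']:
    c=snap(n,n+'0'); print(n,c['W'].round(3).tolist(),np.array(c['camera_matrix']).round(1).tolist())
print(ctrl.get_state())
E
```

```text
pics
scene [[-0.367, 0.726, -0.582, 1.199], [0.93, 0.273, -0.246, 0.289], [-0.019, -0.631, -0.775, 1.037], [0.0, 0.0, 0.0, 1.0]] [[379.1, 0.0, 325.5], [0.0, 379.1, 198.6], [0.0, 0.0, 1.0]]
top [[-0.024, -0.99, 0.137, 0.326], [-1.0, 0.022, -0.013, -0.018], [0.01, -0.138, -0.99, 1.133], [0.0, 0.0, 0.0, 1.0]] [[373.8, 0.0, 318.5], [0.0, 373.8, 189.7], [0.0, 0.0, 1.0]]
wrist [[0.348, 0.896, 0.277, 0.129], [0.938, -0.332, -0.104, 0.565], [-0.001, 0.296, -0.955, 0.373], [0.0, 0.0, 0.0, 1.0]] [[333.3, 0.0, 318.2], [0.0, 333.3, 204.5], [0.0, 0.0, 1.0]]
{'clock': 0.15, 'joint_pos': array([ 1.01065873e+00,  1.81399114e-01,  1.60775528e+00, -1.50127820e-05,
        1.35381586e+00, -2.06300487e-01]), 'dq': array([ 0.00017144, -0.00284809, -0.00371832,  0.00136955,  0.00070248,
       -0.00040661]), 'joint_efforts': array([-7.71801169e-04, -4.45267081e+01, -3.51691031e+01, -4.00719609e-04,
        5.97283899e-03,  2.87052675e-07]), 'position': array([0.19899777, 0.5390197 , 0.23058609]), 'tool_rot': array([ 2.76357391e-04,  8.20516932e-01,  5.71621807e-01, -6.30971276e-04]), 'force': array([-0.06870071, -0.23212928, -0.89315876]), 'moment': array([ 0.01386753, -0.0027271 , -0.04558147]), 'grip_width': 0.08516008351228407}
```

View pics/scene0.png

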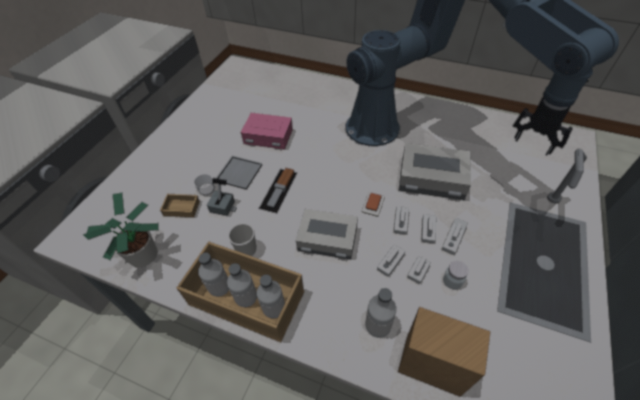

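View pics/top0.png

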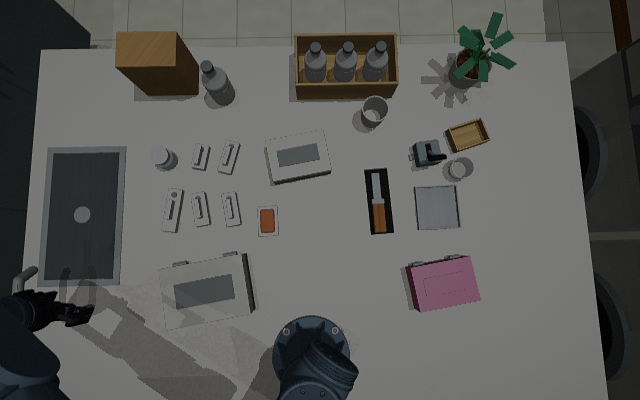

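View pics/wrist0.png

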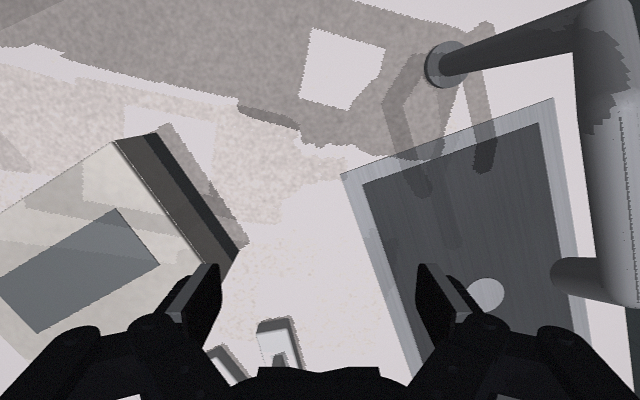

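The doser is the smaller white one (top view 298,157). The isolator is at (427,153), the mat and blade at (379,200), the tray at (437,207), and five cartridges lie at x 165–240. I'll measure these next.

```bash
cat >> h.py <<'E'
def rects(P,zlo,zhi,x0=.25,x1=1.0,y0=-.6,y1=.6,res=.001,minA=60):
    m=(P[...,2]>zlo)&(P[...,2]<zhi)&(P[...,0]>x0)&(P[...,0]<x1)&(P[...,1]>y0)&(P[...,1]<y1)
    n,l=cv2.connectedComponents(m.astype(np.uint8))
    out=[]
    for i in range(1,n):
        q=P[l==i]
        if len(q)<minA: continue
        (c,s,a)=cv2.minAreaRect(q[:,:2].astype(np.float32)*1000)
        v,u=np.argwhere(l==i).mean(0)
        out.append((np.round(c,1),np.round(s,1),round(a,1),len(q),(int(u),int(v)),np.round(np.median(q[:,2])*1000,1)))
    return out
E
python3 - <<'E'
from h import *
d=load('top0');P=cloud(d)
print(np.nanmedian(P[200:240,320:350,2]), np.nanstd(P[200:240,320:350,2]))
for r in rects(P,.008,.2,x0=.2): print(*r)
d=load('scene0');P=cloud(d); print('scene')
for r in rects(P,.008,.2,x0=.2): print(*r)
E
```

```text
-0.0003414715568551552 0.002189676773483859
[ 875.8 -539.5] [85.1 59.7] 73.0 421 (497, 34) 165.8
[ 837.8 -485.2] [177.4 136.8] 15.7 1922 (472, 60) 127.5
[843.7 418.4] [162.5 104. ] 89.8 3204 (161, 67) 150.2
[ 801.  -120.7] [299.8 265.3] 89.7 6735 (348, 68) 84.0
[787.8 255.3] [63.6 72. ] 35.1 914 (217, 84) 127.1
[ 641.1 -494.7] [ 75.8 112.1] 17.6 441 (467, 134) 29.9
[579.5  26. ] [125.3 174.4] 10.3 2631 (297, 156) 63.9
[ 584.1 -370.5] [74.1 85. ] 7.1 658 (427, 152) 45.0
[588.8 238.6] [44.1 99.9] 75.1 483 (228, 156) 24.7
[591.4 324.3] [42.8 75.2] 78.9 373 (200, 156) 24.8
[583.1 423.8] [56.  55.1] 11.3 476 (163, 157) 72.2
[ 536.7 -461.2] [66.2 68.9] 44.3 329 (462, 166) 37.0
[ 440.3 -208.9] [179.9  37.2] 3.2 631 (377, 205) 20.8
[ 422.7 -391. ] [132.5 129.9] 2.1 260 (437, 206) 11.6
[431.2 404.4] [ 43.3 127.8] 81.8 675 (172, 209) 24.5
[431.8 322.1] [100.2  43.5] 10.4 520 (200, 208) 24.5
[429.6 230.1] [100.1  42.6] 10.2 501 (231, 208) 24.3
[392.2 122.1] [89.4 59.6] 1.9 578 (267, 220) 22.5
[252.5 290.7] [105.  239.7] 0.0 2868 (207, 274) 84.4
[ 240.3 -376. ] [ 80.1 183.5] 0.1 1669 (442, 271) 
[... 325 characters left out ...]
) 24.5
[ 798.8 -527.8] [47.8 27.9] 37.0 156 (118, 206) 189.8
[ 780.5 -490.6] [29.5 66. ] 79.6 171 (136, 210) 163.0
[428.1 229.6] [100.6  44.8] 9.9 348 (401, 219) 24.3
[580.1  27.8] [134.5 174.5] 10.4 2380 (326, 233) 63.4
[428.6 322.5] [103.4  41.8] 10.7 374 (428, 228) 24.0
[ 860.4 -496.1] [136.8 176.1] 14.5 1946 (128, 241) 118.0
[428.5 406. ] [ 41.8 129.5] 81.6 481 (454, 235) 23.9
[ 797.9 -118.7] [267.7 301.7] 0.0 7888 (242, 284) 81.9
[587.2 240.2] [ 42.2 101.2] 75.0 445 (390, 259) 24.4
[588.8 326.3] [42.3 78.2] 78.9 358 (418, 269) 24.1
[583.9 426.6] [57.7 56.3] 30.6 527 (455, 274) 68.3
[796.4 261.2] [61.6 72.2] 5.9 1070 (380, 314) 128.7
[840.6 420.6] [160.5 102.4] 89.7 4162 (442, 355) 188.6
```

```bash
python3 - <<'E'
import cv2
i=cv2.imread('pics/top0.png')
cv2.imwrite('pics/t0a.png',cv2.resize(i[120:240,150:350],None,fx=4,fy=4,interpolation=cv2.INTER_CUBIC)[:600])
cv2.imwrite('pics/t0b.png',cv2.resize(i[90:240,350:500],None,fx=4,fy=4,interpolation=cv2.INTER_CUBIC))
E
```

```text
(no output)
```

View pics/t0a.png

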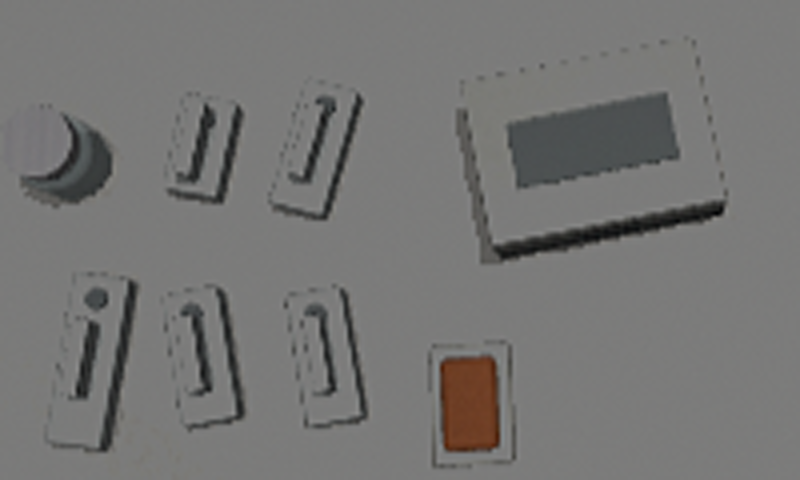

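View pics/t0b.png

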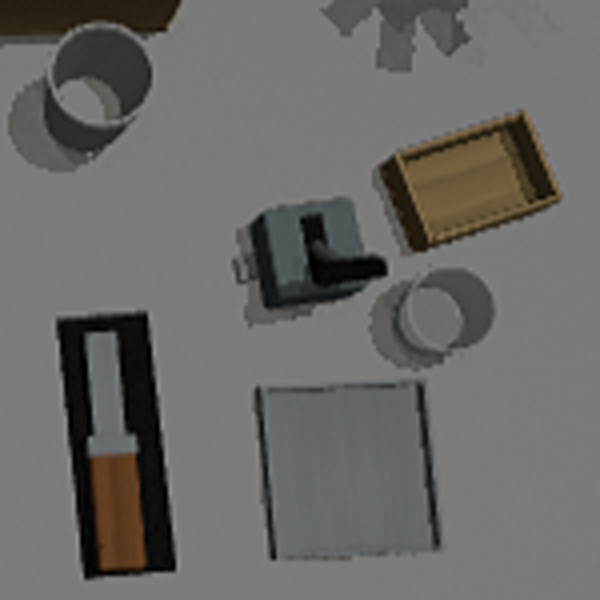

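```bash
python3 - <<'E'
from h import *
for n in ['top0','scene0']:
    P=cloud(load(n)); print(n)
    print('doser top',*[r for r in rects(P,.058,.072,x0=.48,x1=.68,y0=-.1,y1=.15)])
    print('iso top',*rects(P,.038,.052,x0=.52,x1=.66,y0=-.43,y1=-.31,minA=20))
    print('grip',*rects(P,.085,.125,x0=.5,x1=.66,y0=-.45,y1=-.3,minA=5))
    print('tray wall',*rects(P,.008,.016,x0=.34,x1=.5,y0=-.48,y1=-.3,minA=20))
    print('blade',*rects(P,.008,.03,x0=.33,x1=.55,y0=-.26,y1=-.16,minA=20))
    print('handle',*rects(P,.018,.03,x0=.33,x1=.55,y0=-.26,y1=-.16,minA=20))
    for zl,zh in [(.018,.03),(.04,.055)]:
        print('cart',zl,*rects(P,zl,zh,x0=.36,x1=.66,y0=.18,y1=.46,minA=10),sep='\n ')
    # mat by colour
    d=load(n); g=d['img'].max(-1)<35
    m=g&(P[...,0]>.3)&(P[...,0]<.56)&(P[...,1]>-.27)&(P[...,1]<-.14)&(P[...,2]<.01)
    print('mat',cv2.minAreaRect(P[m][:,:2].astype(np.float32)*1000),m.sum())
c=load('wrist0')
E
```

```text
top0
doser top (array([579.5,  26. ]), array([125.3, 174.4]), 10.3, 2457, (297, 154), np.float64(64.1))
iso top (array([ 585.2, -364. ]), array([71.2, 70.8]), 6.4, 431, (426, 150), np.float64(44.9))
grip (array([ 556.7, -367.9]), array([20.4, 51.3]), 7.4, 110, (436, 156), np.float64(107.8))
tray wall (array([ 422.7, -391. ]), array([132.5, 129.9]), 2.1, 252, (437, 206), np.float64(11.4))
blade (array([ 440.3, -208.9]), array([179.9,  37.2]), 3.2, 631, (377, 205), np.float64(20.8))
handle (array([ 402.6, -210.8]), array([104.5,  36.4]), 2.1, 400, (378, 214), np.float64(22.4))
cart
 0.018
 (array([588.8, 238.6]), array([44.1, 99.9]), 75.1, 346, (228, 156), np.float64(23.9))
 (array([591.4, 324.6]), array([42.1, 75.2]), 78.9, 227, (200, 156), np.float64(23.8))
 (array([577.1, 408. ]), array([18.8, 53.9]), 65.9, 30, (172, 162), np.float64(23.8))
 (array([431.2, 404.7]), array([ 43. , 127.8]), 82.0, 496, (172, 209), np.float64(23.9))
 (array([432.1, 322.2]), array([99.8, 43.3]), 10.7, 369, (200, 209), np.float64(23.8))
 (array([429.6, 230.1]), array([100.1,  42.5]), 10.3, 377, (231, 208),
[... 1803 characters left out ...]
, array([57.1, 24.8]), 82.4, 46, (451, 283), np.float64(24.8))
cart
 0.04
 (array([428.5, 231.4]), array([54.6, 11.8]), 9.6, 57, (402, 214), np.float64(47.9))
 (array([428.6, 323.2]), array([57.2, 11.9]), 9.0, 64, (430, 222), np.float64(47.5))
 (array([428.1, 405.8]), array([11.6, 59.3]), 81.6, 64, (456, 230), np.float64(47.8))
 (array([586. , 240.3]), array([12.3, 55.8]), 74.3, 76, (391, 254), np.float64(47.6))
 (array([590.5, 326. ]), array([12.4, 55.3]), 78.6, 77, (420, 264), np.float64(47.4))
 (array([593. , 426.3]), array([58.8, 37.7]), 79.3, 115, (453, 277), np.float64(47.1))
mat ((447.8961181640625, -212.97628784179688), (180.93756103515625, 58.52771759033203), 2.9398281574249268) 188
```

```bash
cat >> h.py <<'E'
def go(p,yaw=None,pitch=0):
    """deltas from measured pose to world p (m), tool x yaw deg, pointing down"""
    s=ctrl.get_state(); r=rot(s['tool_rot'])
    d=r.inv().apply(np.array(p)-s['position'])/.025
    t=np.zeros(3)
    if yaw is not None:
        y=np.radians(yaw); X=np.array([np.cos(y),np.sin(y),0]);Z=np.array([0,0,-1.]);Y=np.cross(Z,X)
        g=R.from_matrix(np.stack([X,Y,Z],1))
        t=(r.inv()*g).as_rotvec()
    print('pos',s['position'].round(4),'d',d.round(3).tolist(),'turn',t.round(4).tolist(),'F',s['force'].round(1),'w',round(s['grip_width'],4),'t',round(s['clock'],2), 'q',s['joint_pos'].round(2).tolist())
    return d,t
def loc(o,yaw,x,y):
    a=np.radians(yaw);return np.array([o[0]+x*np.cos(a)-y*np.sin(a),o[1]+x*np.sin(a)+y*np.cos(a)])
DO=(.578,.0267);DY=10.4; IO=(.5849,-.3625);IY=6.5; TO=(.4215,-.390);TY=2.0; MO=(.446,-.214);MY=3.6
E
python3 - <<'E'
from h import *
print(loc(IO,IY,-.10,0))
go([*loc(IO,IY,-.10,0),.2],96.5)
E
```

```text
[ 0.48554281 -0.37382032]
pos [0.199  0.539  0.2306] d [-30.278, 23.404, 1.258] turn [-0.0006, 0.0013, -0.4673] F [-0.1 -0.2 -0.9] w 0.0852 t 0.15 q [1.01, 0.18, 1.61, -0.0, 1.35, -0.21]
```

Emit:
apply_moves(delta_pos=[[-1.26,0.98,0],[-2.52,1.96,0],[-3.78,2.94,0],[-5.04,3.92,0],[-6.3,4.9,0]], turn=[[0,0,0],[0,0,0],[0,0,0],[0,0,0],[0,0,0]], gripper=0)

```text
clock: 0.57
position: [0.2593, 0.3475, 0.2309]
tool_rot: [0.0, 0.82, 0.572, -0.0]
force: [1.8, 0.1, 0.3]
grip_width: 0.0256
```

Emit:
apply_moves(delta_pos=[[-1.26,0.98,0],[-2.52,1.96,0],[-3.78,2.94,0],[-5.04,3.92,0],[-6.3,4.9,0]], turn=[[0,0,0],[0,0,0],[0,0,0],[0,0,0],[0,0,0]])

```text
clock: 0.98
position: [0.3197, 0.1574, 0.2313]
tool_rot: [0.0, 0.82, 0.572, 0.0]
force: [0.5, 0.1, -0.1]
grip_width: -0.0
```

Emit:
apply_moves(delta_pos=[[-1.26,0.98,0],[-2.52,1.96,0],[-3.78,2.94,0],[-5.04,3.92,0],[-6.3,4.9,0]], turn=[[0,0,0],[0,0,0],[0,0,0],[0,0,0],[0,0,0]])

```text
clock: 1.4
position: [0.3803, -0.0332, 0.2314]
tool_rot: [0.0, 0.821, 0.571, 0.0]
force: [1.6, 1.0, -0.4]
grip_width: -0.0004
```

Emit:
apply_moves(delta_pos=[[-1.26,0.98,0],[-2.52,1.96,0],[-3.78,2.94,0],[-5.04,3.92,0],[-6.3,4.9,0]], turn=[[0,0,0],[0,0,0],[0,0,0],[0,0,0],[0,0,0]])

```text
clock: 1.82
position: [0.4406, -0.2234, 0.231]
tool_rot: [-0.0, 0.821, 0.571, 0.0]
force: [1.3, 0.1, -0.1]
grip_width: 0.0001
```

```bash
python3 - <<'E'
from h import *
go([*loc(IO,IY,-.10,0),.2],96.5)
E
```

```text
pos [ 0.4406 -0.2234  0.231 ] d [-5.019, 3.775, 1.237] turn [-0.0002, -0.0003, -0.4679] F [ 1.3  0.1 -0.1] w 0.0001 t 1.82 q [-0.71, -0.0, 1.81, 0.0, 1.34, -1.93]
```

Emit:
apply_moves(delta_pos=[[-1.0,0.75,0.25],[-2.0,1.5,0.5],[-3.0,2.25,0.75],[-4.0,3.0,1.0],[-5.0,3.78,1.24]], turn=[[0,0,-0.094],[0,0,-0.188],[0,0,-0.28],[0,0,-0.374],[0,0,-0.468]])

```text
clock: 2.23
position: [0.4859, -0.3727, 0.1993]
tool_rot: [-0.001, 0.664, 0.748, 0.0]
force: [0.6, -0.3, 0.2]
grip_width: -0.0002
```

```bash
python3 - <<'E'
from h import *
snap('wrist','w1')
go([*loc(IO,IY,-.085,0),.092],96.5)
E
```

```text
pos [ 0.4861 -0.3776  0.1975] d [0.154, 0.6, 4.219] turn [-0.0011, 0.0012, 0.0084] F [-2.8 -3.5 -0.1] w -0.0002 t 2.28 q [-0.85, 0.3, 1.53, -0.0, 1.31, -2.54]
```

View pics/w1.png

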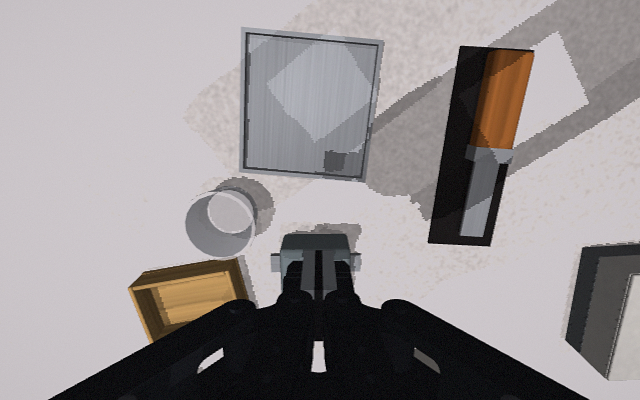

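Emit:
apply_moves(delta_pos=[[0.15,0,0.8],[0.15,0.2,1.7],[0.15,0.4,2.6],[0.15,0.6,3.5],[0.15,0.6,4.2]], turn=[[0,0,0],[0,0,0],[0,0,0],[0,0,0],[0,0,0]])

```text
clock: 2.7
position: [0.5003, -0.3649, 0.0931]
tool_rot: [-0.001, 0.666, 0.746, 0.0]
force: [-0.4, -0.0, -0.4]
grip_width: -0.0003
```

Emit:
apply_moves(delta_pos=[[0,0.7,0],[0,1.4,0],[0,2.0,0],[0,2.6,0],[0,3.2,0]], turn=[[0,0,0],[0,0,0],[0,0,0],[0,0,0],[0,0,0]])

```text
clock: 3.12
position: [0.5802, -0.3563, 0.0948]
tool_rot: [-0.001, 0.666, 0.746, -0.0]
force: [0.1, -0.7, -0.6]
grip_width: -0.0002
```

Emit:
apply_moves(delta_pos=[[0,0.1,0],[0,0.1,0],[0,0.1,0],[0,-1.0,0],[0,-2.0,0]], turn=[[0,0,0],[0,0,0],[0,0,0],[0,0,0],[0,0,0]])

```text
clock: 3.53
position: [0.5291, -0.3622, 0.095]
tool_rot: [-0.0, 0.665, 0.747, -0.0]
force: [-0.5, -0.4, 0.2]
grip_width: 0.0002
```

```bash
python3 - <<'E'
from h import *
for n in ['top','scene']:
    P=cloud(snap(n,n+'1'))
    print('grip',*rects(P,.085,.115,x0=.55,x1=.68,y0=-.45,y1=-.3,minA=5))
go([.4,-.21,.12],92.5)
E
```

```text
grip (array([ 613.9, -360.8]), array([21.9, 50.8]), 9.3, 127, (432, 136), np.float64(107.2))
grip (array([ 616., -358.]), array([14.6, 50.8]), 8.0, 74, (211, 194), np.float64(108.0))
pos [ 0.5262 -0.3626  0.0945] d [6.628, -4.34, -0.992] turn [-0.003, -0.002, 0.0679] F [ 0.3  0.4 -0.7] w -0.0001 t 3.63 q [-0.79, 0.47, 1.53, -0.0, 1.15, -2.47]
```

Emit:
apply_moves(delta_pos=[[0,0,-1.0],[1.6,-0.9,-1.0],[3.2,-1.8,-1.0],[4.8,-2.7,-1.0],[6.5,-3.2,-1.0]], turn=[[0,0,0],[0,0,0.015],[0,0,0.03],[0,0,0.05],[0,0,0.068]], gripper=0.8)

```text
clock: 4.05
position: [0.4368, -0.2228, 0.1202]
tool_rot: [-0.0, 0.692, 0.722, -0.0]
force: [0.1, 0.0, 0.1]
grip_width: 0.0606
```

```bash
python3 - <<'E'
from h import *
P=cloud(snap('top','top2'))
print('handle',*rects(P,.018,.03,x0=.33,x1=.55,y0=-.26,y1=-.16,minA=20))
c=snap('wrist','w2'); P=cloud(c)
print('w blade',*rects(P,.008,.03,x0=.33,x1=.55,y0=-.26,y1=-.16,minA=20))
go([.4345,-.2087,.005],92.5)
E
```

```text
handle (array([ 433.8, -220.1]), array([25.3, 15.2]), 58.7, 31, (381, 204), np.float64(22.7))
w blade (array([ 437.5, -210. ]), array([180.1,  36.3]), 2.5, 9344, (323, 186), np.float64(22.4))
pos [ 0.4342 -0.2174  0.1183] d [0.321, 0.051, 4.533] turn [-0.005, -0.0059, 0.0036] F [ 0.3 -0.9 -0.2] w 0.0678 t 4.15 q [-0.71, 0.13, 1.92, 0.0, 1.1, -2.33]
```

View pics/w2.png

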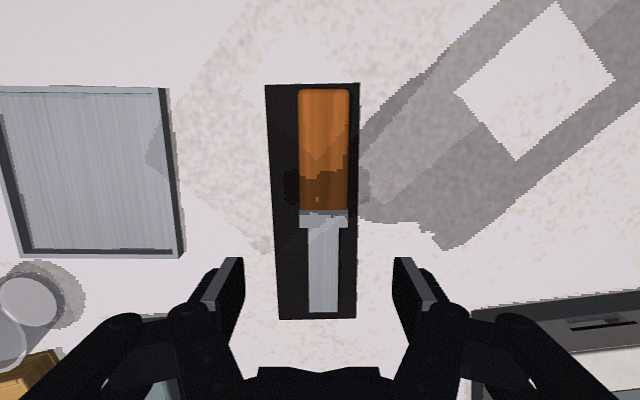

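Emit:
apply_moves(delta_pos=[[0.3,0.08,1.0],[0.3,0.08,2.0],[0.3,0.08,3.0],[0.3,0.08,4.0],[0.3,0.08,4.5]], turn=[[0,0,0],[0,0,0],[0,0,0],[0,0,0],[0,0,0]])

```text
clock: 4.57
position: [0.4394, -0.2155, 0.0055]
tool_rot: [-0.001, 0.691, 0.723, -0.0]
force: [-0.5, 0.0, 0.7]
grip_width: 0.0686
```

Emit:
apply_moves(delta_pos=[[0,0,0],[0,0,0],[0,0,0],[0,0,0],[0,0,0]], turn=[[0,0,0],[0,0,0],[0,0,0],[0,0,0],[0,0,0]], gripper=0, newtons=100)

```text
clock: 4.98
position: [0.4415, -0.2171, 0.0092]
tool_rot: [0.002, 0.691, 0.723, 0.0]
force: [-0.8, -0.1, 3.8]
grip_width: 0.0333
```

Emit:
apply_moves(delta_pos=[[0,0,0],[0,0,0],[0,0,0],[0,0,0],[0,0,0]], turn=[[0,0,0],[0,0,0],[0,0,0],[0,0,0],[0,0,0]])

```text
clock: 5.4
position: [0.4415, -0.2171, 0.0092]
tool_rot: [0.001, 0.691, 0.723, 0.0]
force: [0.8, 0.3, 7.0]
grip_width: 0.0334
```

Emit:
apply_moves(delta_pos=[[0,0,-1],[0,0,-2],[0,0,-3],[0,0,-4],[0,0,-5]], turn=[[0,0,0],[0,0,0],[0,0,0],[0,0,0],[0,0,0]])

```text
clock: 5.82
position: [0.4402, -0.2159, 0.1341]
tool_rot: [0.0, 0.691, 0.723, -0.0]
force: [-0.1, 0.1, -1.7]
grip_width: 0.0332
```

```bash
python3 - <<'E'
from h import *
s=ctrl.get_state()
c=snap('wrist','w3'); P=cloud(c)
r=rot(s['tool_rot']); T=(P-s['position'])@r.as_matrix()   # tool coords
np.save('pics/w3T.npy',T)
# steel / wood points: tool z between -40 and +20, |x|<25
m=(abs(T[...,0])<.025)&(T[...,1]<.0)&(T[...,1]>-.11)&(T[...,2]>-.05)&(T[...,2]<.03)
m2=(abs(T[...,0])<.025)&(T[...,1]>.0)&(T[...,1]<.14)&(T[...,2]>-.05)&(T[...,2]<.03)
for n,k in(('handle',m),('blade',m2)):
    q=T[k]; print(n,k.sum(),q.min(0).round(4),q.max(0).round(4),np.polyfit(q[:,1],q[:,2],1) if len(q) else '')
go([*loc(DO,DY,-.062-.105-.05,0),.1],100.4)
E
```

```text
handle 23643 [-0.025  -0.0946 -0.05  ] [ 0.025  -0.     -0.0041] [-0.11284218 -0.02078348]
blade 5494 [-0.02    0.     -0.0448] [ 0.0183  0.0573 -0.0039] [ 0.34695662 -0.01924195]
pos [ 0.4429 -0.218   0.1392] d [8.365, -2.755, 1.507] turn [0.0056, 0.0059, -0.135] F [ 3.7 -0.7  2.7] w 0.0336 t 5.87 q [-0.7, 0.1, 1.9, -0.0, 1.13, -2.32]
```

View pics/w3.png

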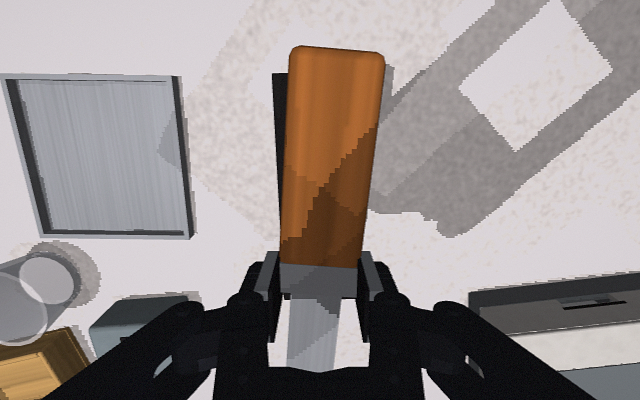

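```bash
python3 - <<'E'
from h import *
for i in range(6):
    s=ctrl.get_state(); print(s['clock'].__round__(3),s['position'].round(4),rot(s['tool_rot']).as_rotvec().round(3),s['joint_pos'].round(4),s['force'].round(1)); ctrl.camera('wrist')
E
```

```text
5.867 [ 0.4429 -0.218   0.1392] [2.164e+00 2.267e+00 1.000e-03] [-0.6984  0.1008  1.8978 -0.      1.1349 -2.3157] [ 3.7 -0.7  2.7]
5.917 [ 0.4429 -0.2181  0.1373] [2.163e+00 2.266e+00 1.000e-03] [-0.6985  0.1034  1.8994  0.      1.13   -2.3157] [ 1.1 -0.5 -1.1]
5.967 [ 0.4417 -0.2172  0.135 ] [2.166 2.268 0.   ] [-0.6987  0.1059  1.902  -0.      1.1284 -2.3157] [ 0.1  0.4 -2.9]
6.017 [ 0.4406 -0.2163  0.1332] [2.168 2.271 0.   ] [-0.6987  0.108   1.9039 -0.      1.128  -2.3157] [-0.6  0.7 -0.8]
6.067 [ 0.4399 -0.2157  0.132 ] [-2.169 -2.271  0.   ] [-0.6987  0.1094  1.905  -0.      1.1281 -2.3157] [ 0.   0.5 -1.8]
6.117 [ 0.4395 -0.2154  0.1314] [-2.168 -2.271  0.   ] [-0.6987  0.1103  1.9054 -0.      1.1282 -2.3157] [-0.4  0.4 -1.1]
```

```bash
cat >> h.py <<'E'
def settle(n=6):
    for i in range(n): ctrl.camera('wrist')
    return ctrl.get_state()
def toolcloud(fn):
    s=ctrl.get_state(); c=snap('wrist',fn); return (cloud(c)-s['position'])@rot(s['tool_rot']).as_matrix(), c
E
python3 - <<'E'
from h import *
settle(4)
T,c=toolcloud('w4')
img=c['img'].astype(int)
wood=(img[...,0]-img[...,2]>40)&(abs(T[...,2])<.06)
q=T[wood]; print(wood.sum(),np.percentile(q,[1,50,99],axis=0).round(4)); top=q[abs(q[:,0])<.012]; print(np.polyfit(top[:,1],top[:,2],1),np.polyfit(q[:,1],q[:,0],1))
for v in range(260,375,8): print(v,[T[v,u].round(3).tolist() for u in (300,312,324)],img[v,312])
go([*loc(DO,DY,-.062-.105-.05,0),.1],100.4)
E
```

```text
19146 [[-0.0156 -0.0923 -0.0148]
 [ 0.003  -0.0562 -0.0133]
 [ 0.0215 -0.009  -0.0103]]
[-0.00789344 -0.01379879] [-0.07023005 -0.00079646]
260 [[-0.009, -0.01, -0.014], [-0.004, -0.01, -0.013], [0.002, -0.009, -0.011]] [86 51 23]
268 [[-0.009, -0.006, -0.014], [-0.003, -0.007, -0.015], [0.002, -0.006, -0.014]] [86 86 90]
276 [[-0.009, -0.004, -0.016], [-0.004, -0.003, -0.014], [0.002, -0.003, -0.014]] [77 76 81]
284 [[-0.009, 0.001, -0.014], [-0.004, 0.001, -0.014], [0.002, 0.002, -0.013]] [77 75 78]
292 [[-0.009, 0.005, -0.014], [-0.004, 0.005, -0.014], [0.002, 0.005, -0.014]] [80 80 82]
300 [[-0.009, 0.015, -0.006], [-0.004, 0.015, -0.006], [0.002, 0.015, -0.006]] [129 131 137]
308 [[-0.01, 0.019, -0.006], [-0.004, 0.019, -0.006], [0.002, 0.019, -0.006]] [133 134 138]
316 [[-0.01, 0.024, -0.005], [-0.004, 0.023, -0.006], [0.002, 0.024, -0.005]] [130 131 138]
324 [[-0.01, 0.028, -0.006], [-0.004, 0.028, -0.006], [0.002, 0.028, -0.006]] [130 131 138]
332 [[-0.01, 0.032, -0.006], [-0.004, 0.032, -0.006], [0.002, 0.033, -0.005]] [130 131 136]
340 [[-0.01, 0.037, -0.006], [-0.004, 0.037, -0.006], [0.002, 0.037, -0.006]] [133 133 138]
348 [[-0.01, 0.042, -0.006], [-0.004, 0.042, -0.006], [0.002, 0.042, -0.005]] [150 152 159]
356 [[-0.01, 0.047, -0.005], [-0.004, 0.046, -0.006], [0.002, 0.047, -0.006]] [152 153 160]
364 [[-0.01, 0.052, -0.005], [-0.004, 0.051, -0.006], [0.002, 0.052, -0.005]] [149 149 156]
372 [[-0.005, -0.01, -0.075], [-0.002, -0.009, -0.074], [0.001, -0.01, -0.075]] [ 6  9 16]
pos [ 0.44   -0.2158  0.132 ] d [8.263, -2.639, 1.292] turn [-0.0011, -0.0011, -0.1354] F [ 0.7  0.  -1.4] w 0.0333 t 6.42 q [-0.7, 0.11, 1.9, 0.0, 1.13, -2.32]
```

```bash
python3 - <<'E'
from h import *
go([*loc(DO,DY,-.062-.088-.05,0.001),.06],104.4)
E
```

```text
pos [ 0.44   -0.2158  0.132 ] d [8.393, -1.969, 2.891] turn [-0.001, -0.0012, -0.2052] F [ 0.7  0.  -1.4] w 0.0333 t 6.42 q [-0.7, 0.11, 1.9, 0.0, 1.13, -2.32]
```

Emit:
apply_moves(delta_pos=[[1.0,-0.3,0.2],[2.4,-0.7,0.6],[3.8,-1.2,1.0],[5.0,-1.5,1.5],[6.0,-1.6,2.0]], turn=[[0,0,-0.03],[0,0,-0.07],[0,0,-0.12],[0,0,-0.17],[0,0,-0.205]])

```text
clock: 6.83
position: [0.3918, -0.0661, 0.0819]
tool_rot: [-0.001, 0.612, 0.791, -0.0]
force: [0.5, -0.4, -1.4]
grip_width: 0.0334
```

```bash
python3 - <<'E'
from h import *
settle(4)
go([*loc(DO,DY,-.062-.088-.035,0.001),.0288],104.4)
E
```

```text
pos [ 0.3935 -0.0678  0.0827] d [2.38, 0.713, 2.154] turn [-0.0003, 0.0, 0.0012] F [-0.4 -0.4 -1.6] w 0.0332 t 7.03 q [-0.47, -0.01, 2.15, -0.0, 1.0, -2.29]
```

Emit:
apply_moves(delta_pos=[[0.7,0.2,0.6],[1.4,0.4,1.3],[2.0,0.6,1.8],[2.38,0.71,2.15],[2.38,0.71,2.15]], turn=[[0,0,0],[0,0,0],[0,0,0],[0,0,0],[0,0,0]])

```text
clock: 7.45
position: [0.3953, -0.0054, 0.0279]
tool_rot: [-0.001, 0.613, 0.79, -0.0]
force: [-0.1, -0.9, -1.7]
grip_width: 0.0333
```

```bash
python3 - <<'E'
from h import *
settle(5)
go([*loc(DO,DY,-.062-.088+.011,0.001),.0288],104.4)
T,c=toolcloud('w5'); img=c['img'].astype(int)
wood=(img[...,0]-img[...,2]>40)&(abs(T[...,2])<.06);q=T[wood];print(np.polyfit(q[:,1],q[:,0],1))
P=cloud(snap('top','top3')); d=load('top3')
print(np.percentile(q,[1,99],axis=0))
snap('scene','scene3')
E
python3 -c "
import cv2
i=cv2.imread('pics/top3.png')
cv2.imwrite('pics/t3a.png',cv2.resize(i[120:260,230:390],None,fx=4,fy=4,interpolation=cv2.INTER_CUBIC))"
```

```text
pos [ 0.3971 -0.0073  0.03  ] d [-0.054, 1.802, 0.05] turn [0.0017, 0.0014, -0.001] F [-0.3 -0.6 -1.6] w 0.0334 t 7.7 q [-0.32, 0.1, 2.18, -0.0, 0.86, -2.14]
[1.13778602 0.07783225]
[[-0.01505118 -0.09190878 -0.01475168]
 [ 0.14538757  0.05236738  0.01203665]]
```

View pics/t3a.png

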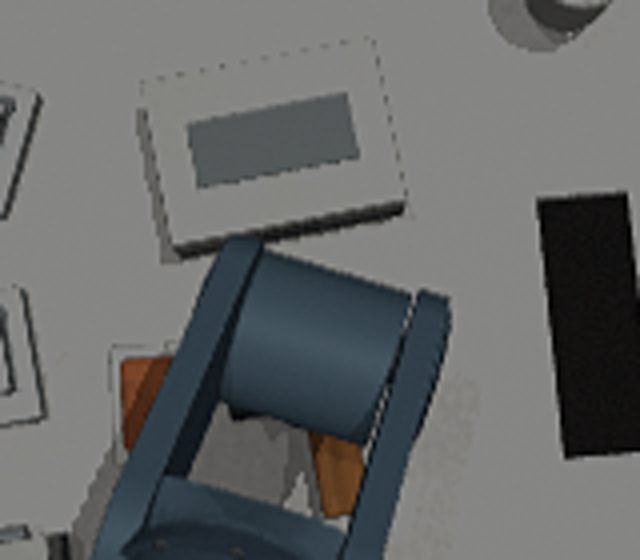

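View pics/w5.png

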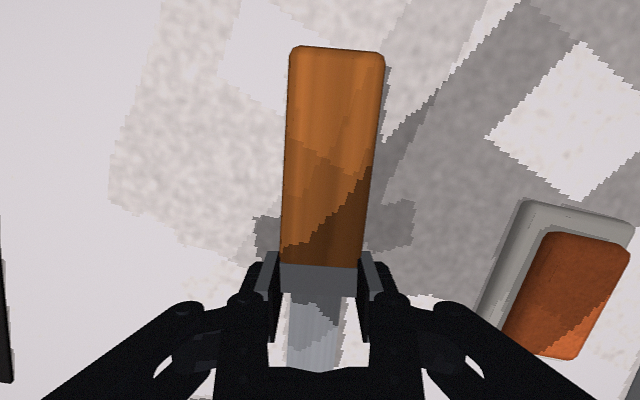

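Emit:
apply_moves(delta_pos=[[-0.02,0.5,0.05],[-0.04,1.0,0.05],[-0.05,1.4,0.05],[-0.05,1.7,0.05],[-0.05,1.8,0.05]], turn=[[0,0,0],[0,0,0],[0,0,0],[0,0,0],[0,0,0]])

```text
clock: 8.27
position: [0.4412, 0.0038, 0.0281]
tool_rot: [0.001, 0.613, 0.79, 0.0]
force: [-0.4, 0.5, -1.9]
grip_width: 0.0333
```

```bash
python3 - <<'E'
from h import *
settle(5)
go([*loc(DO,DY,-.062-.088+.011,0.001),.0288],104.4)
T,c=toolcloud('w6'); img=c['img'].astype(int)
wood=(img[...,0]-img[...,2]>40)&(abs(T[...,2])<.06);q=T[wood&(abs(T[...,0])<.03)&(T[...,1]<0)]
print(np.percentile(q,[1,99],axis=0))
E
```

```text
pos [0.4391 0.004  0.0275] d [-0.073, 0.064, -0.05] turn [-0.0009, -0.0004, 0.0] F [ 0.   0.7 -1. ] w 0.033 t 8.52 q [-0.26, 0.2, 2.08, -0.0, 0.87, -2.08]
[[-0.01558526 -0.09241941 -0.01487768]
 [ 0.02144616 -0.0090426  -0.01040267]]
```

Emit:
apply_moves(delta_pos=[[0,0.02,-0.2],[0,0.05,-0.45],[0,0.1,-0.7],[-0.01,0.2,-0.95],[-0.02,0.35,-1.2]], turn=[[0,0,0],[0,0,0],[0,0,0],[0,0,0],[0,0,0]])

```text
clock: 8.98
position: [0.4482, 0.0057, 0.0584]
tool_rot: [-0.0, 0.613, 0.79, -0.0]
force: [-0.8, 0.2, -3.5]
grip_width: 0.0333
```

```bash
python3 - <<'E'
from h import *
settle(4)
go([*loc(DO,DY,-.062-.088+.011,0.001),.0288],104.4)
T,c=toolcloud('w7'); img=c['img'].astype(int)
wood=(img[...,0]-img[...,2]>40)&(abs(T[...,2])<.06);q=T[wood&(abs(T[...,0])<.03)&(T[...,1]<0)]
print(np.percentile(q,[1,99],axis=0))
P=cloud(snap('top','top4'));snap('scene','scene4')
for x in (.05,.02,0,-.02,-.04,-.05): 
    p=loc(DO,DY,x,.06); i=np.nanargmin(np.hypot(P[...,0]-p[0],P[...,1]-p[1])); print(x,P.reshape(-1,3)[i].round(4))
E
python3 -c "
import cv2
i=cv2.imread('pics/scene4.png')
cv2.imwrite('pics/s4a.png',cv2.resize(i[140:290,230:420],None,fx=4,fy=4,interpolation=cv2.INTER_CUBIC))"
```

```text
pos [0.4496 0.0054 0.0585] d [-0.023, -0.361, 1.188] turn [0.0023, 0.0011, -0.0] F [ 0.2  1.1 -1. ] w 0.0333 t 9.18 q [-0.25, 0.15, 2.04, 0.0, 0.95, -2.08]
[[-0.01560286 -0.09242027 -0.0151011 ]
 [ 0.02140593 -0.00906085 -0.01067653]]
0.05 [0.6146 0.0948 0.0683]
0.02 [0.5857 0.0884 0.0761]
0 [0.5734 0.0911 0.0784]
-0.02 [0.5545 0.0992 0.0846]
-0.04 [0.5332 0.1044 0.09  ]
-0.05 [0.5072 0.0522 0.3954]
```

View pics/s4a.png

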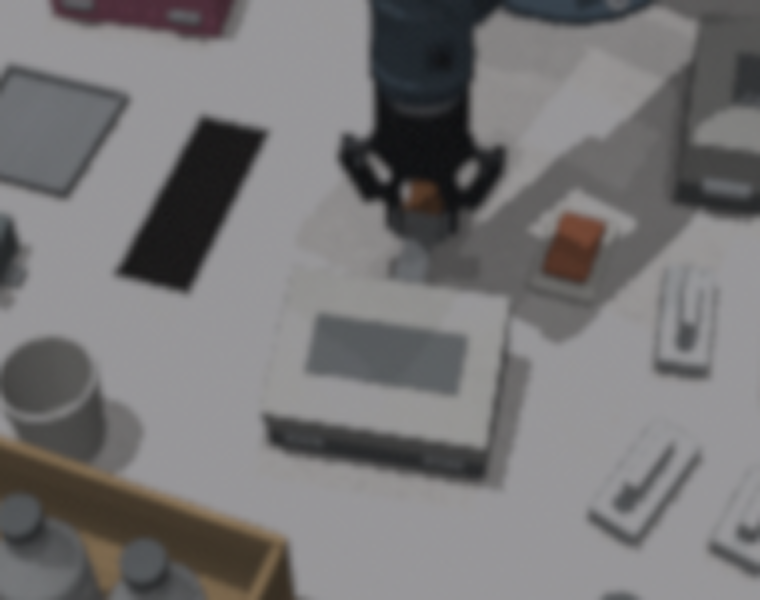

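Emit:
apply_moves(delta_pos=[[-0.02,0.25,-0.45],[-0.04,0.5,-0.9],[-0.06,0.8,-1.35],[-0.08,1.1,-1.8],[-0.1,1.4,-2.2]], turn=[[0,0,0],[0,0,0],[0,0,0],[0,0,0],[0,0,0]])

```text
clock: 9.75
position: [0.4828, 0.0122, 0.1127]
tool_rot: [-0.001, 0.613, 0.79, -0.0]
force: [3.2, 1.4, -9.0]
grip_width: 0.0334
```

Emit:
apply_moves(delta_pos=[[-0.04,0.5,0],[-0.07,1.0,0],[-0.1,1.5,0],[-0.14,2.0,0],[-0.17,2.5,0]], turn=[[0,0,0],[0,0,0],[0,0,0],[0,0,0],[0,0,0]])

```text
clock: 10.17
position: [0.5443, 0.0234, 0.1123]
tool_rot: [-0.001, 0.613, 0.79, -0.001]
force: [-2.1, -0.1, -1.6]
grip_width: 0.033
```

```bash
python3 - <<'E'
from h import *
settle(4)
go([*loc(DO,DY,-.062-.088+.011,0.001),.0288],104.4)
T,c=toolcloud('w8'); img=c['img'].astype(int)
wood=(img[...,0]-img[...,2]>40)&(abs(T[...,2])<.06);q=T[wood&(abs(T[...,0])<.03)&(T[...,1]<0)]
print(np.percentile(q,[1,99],axis=0))
P=cloud(snap('top','top5'));snap('scene','scene5')
E
python3 -c "
import cv2
i=cv2.imread('pics/scene5.png')
cv2.imwrite('pics/s5a.png',cv2.resize(i[140:290,230:420],None,fx=4,fy=4,interpolation=cv2.INTER_CUBIC))"
```

```text
pos [0.5444 0.0233 0.1126] d [0.226, -4.208, 3.355] turn [-0.0003, -0.0001, 0.0002] F [-0.2 -0.3 -1.5] w 0.0334 t 10.37 q [-0.18, 0.25, 1.78, -0.0, 1.11, -2.0]
[[-0.01561411 -0.09242933 -0.01485142]
 [ 0.02138597 -0.00907972 -0.01030843]]
```

View pics/s5a.png

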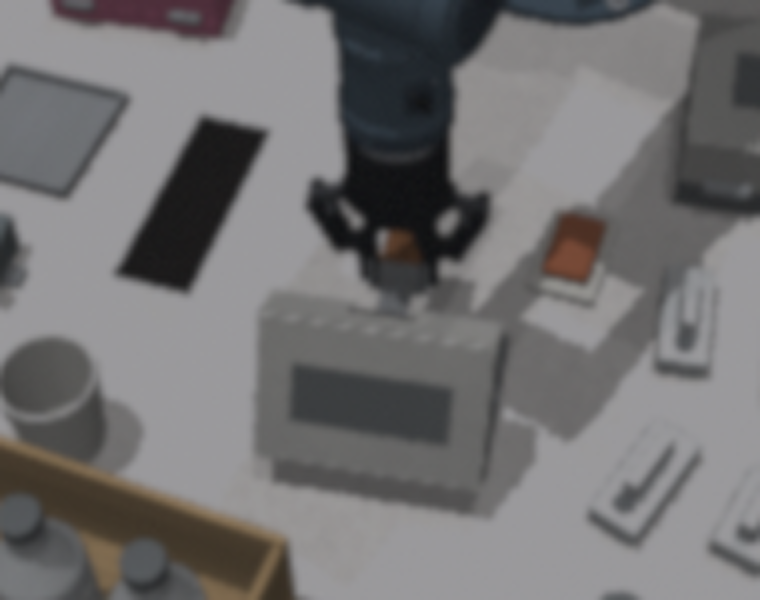

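Emit:
apply_moves(delta_pos=[[-0.03,0.4,0],[-0.06,0.8,0],[-0.08,1.15,0],[-0.1,1.45,0],[-0.12,1.7,0]], turn=[[0,0,0],[0,0,0],[0,0,0],[0,0,0],[0,0,0]])

```text
clock: 10.93
position: [0.5864, 0.031, 0.1124]
tool_rot: [-0.0, 0.613, 0.79, -0.0]
force: [-2.1, -0.8, -2.1]
grip_width: 0.0332
```

```bash
python3 - <<'E'
from h import *
settle(4)
go([*loc(DO,DY,-.062-.088+.011,0.001),.0288],104.4)
T,c=toolcloud('w9'); img=c['img'].astype(int)
wood=(img[...,0]-img[...,2]>40)&(abs(T[...,2])<.06);q=T[wood&(abs(T[...,0])<.03)&(T[...,1]<0)]
print(np.percentile(q,[1,99],axis=0))
P=cloud(snap('scene','scene6'))
a=np.radians(DY);X=(P[...,0]-DO[0])*np.cos(a)+(P[...,1]-DO[1])*np.sin(a)-.062;Y=-(P[...,0]-DO[0])*np.sin(a)+(P[...,1]-DO[1])*np.cos(a)
m=(abs(Y)<.08)&(X>.02)&(X<.12)&(P[...,2]>.05)&(P[...,2]<.145)
k=np.polyfit(P[m][:,2],X[m],1);print('panel x slope',k,m.sum(), 'theta',np.pi/2+np.arctan(k[0]))
E
```

```text
pos [0.587  0.0309 0.1131] d [0.356, -5.94, 3.364] turn [0.0013, 0.0004, -0.0001] F [-0.6 -0.3 -2.6] w 0.0333 t 11.13 q [-0.15, 0.34, 1.67, 0.0, 1.13, -1.97]
[[-0.0156417  -0.09242236 -0.01482388]
 [ 0.02137921 -0.00913859 -0.01030709]]
panel x slope [0.00420767 0.03789998] 920 theta 1.5750039733310333
```

Emit:
apply_moves(delta_pos=[[0,0.04,0],[0,0.08,0],[-0.01,0.12,0],[-0.01,0.15,0],[-0.01,0.15,0]], turn=[[0,0,0],[0,0,0],[0,0,0],[0,0,0],[0,0,0]])

```text
clock: 11.65
position: [0.5891, 0.0314, 0.1123]
tool_rot: [-0.001, 0.613, 0.79, -0.001]
force: [-5.0, -1.1, -0.8]
grip_width: 0.0327
```

```bash
cat >> h.py <<'E'
def coverang(fn):
    P=cloud(snap('scene',fn))
    a=np.radians(DY);X=(P[...,0]-DO[0])*np.cos(a)+(P[...,1]-DO[1])*np.sin(a)-.062;Y=-(P[...,0]-DO[0])*np.sin(a)+(P[...,1]-DO[1])*np.cos(a)
    m=(abs(Y)<.08)&(X>.02)&(X<.12)&(P[...,2]>.05)&(P[...,2]<.145)
    k=np.polyfit(P[m][:,2],X[m],1);print('panel x slope',k,m.sum(), 'theta',np.pi/2+np.arctan(k[0]))
E
python3 - <<'E'
from h import *
coverang('scene7')
go([*loc(DO,DY,-.062-.088+.011,0.001),.0288],104.4)
E
```

```text
panel x slope [0.01857616 0.0375035 ] 901 theta 1.589370350471159
pos [0.589  0.0315 0.1122] d [0.35, -6.01, 3.354] turn [-0.0027, -0.0005, -0.0001] F [-5.3 -2.  -0.5] w 0.033 t 11.7 q [-0.15, 0.35, 1.66, -0.0, 1.14, -1.97]
```

Emit:
apply_moves(delta_pos=[[0.1,-1.2,0],[0.2,-2.6,0],[0.28,-4.0,0],[0.36,-5.2,0],[0.4,-6.0,0]], turn=[[0,0,0],[0,0,0],[0,0,0],[0,0,0],[0,0,0]])

```text
clock: 12.12
position: [0.44, 0.0041, 0.1124]
tool_rot: [-0.0, 0.613, 0.79, -0.0]
force: [-0.2, -0.2, -1.2]
grip_width: 0.0333
```

```bash
python3 - <<'E'
from h import *
settle(3)
go([.448,-.214,.08],97.6)
E
```

```text
pos [0.4422 0.0039 0.1132] d [-8.501, -1.934, 1.331] turn [0.0017, 0.0005, 0.1176] F [ 1.1 -0.1 -1. ] w 0.0333 t 12.27 q [-0.26, 0.03, 2.03, 0.0, 1.07, -2.08]
```

Emit:
apply_moves(delta_pos=[[-1.4,-0.3,0],[-3.0,-0.7,0.2],[-4.6,-1.1,0.5],[-6.2,-1.5,0.9],[-7.6,-1.8,1.3]], turn=[[0,0,0.02],[0,0,0.05],[0,0,0.08],[0,0,0.11],[0,0,0.118]])

```text
clock: 12.68
position: [0.4479, -0.1945, 0.0809]
tool_rot: [0.002, 0.659, 0.752, 0.0]
force: [0.4, 0.0, -1.5]
grip_width: 0.0332
```

```bash
python3 - <<'E'
from h import *
settle(4)
go([.448,-.214,.0095],97.6)
E
```

```text
pos [ 0.4469 -0.1925  0.0801] d [-0.859, -0.07, 2.824] turn [0.0006, -0.0001, -0.0018] F [ 0.2  1.6 -1.4] w 0.0334 t 12.88 q [-0.65, 0.19, 1.94, 0.0, 1.01, -2.35]
```

Emit:
apply_moves(delta_pos=[[-0.4,-0.03,0.7],[-0.8,-0.06,1.4],[-0.86,-0.07,2.1],[-0.86,-0.07,2.6],[-0.86,-0.07,2.8]], turn=[[0,0,0],[0,0,0],[0,0,0],[0,0,0],[0,0,0]])

```text
clock: 13.3
position: [0.4471, -0.211, 0.0091]
tool_rot: [-0.001, 0.658, 0.753, 0.0]
force: [-6.5, 6.8, 60.1]
grip_width: 0.0337
```

```bash
python3 - <<'E'
from h import *
settle(5)
go([.448,-.214,.0095],97.6)
E
```

```text
pos [ 0.448  -0.2124  0.011 ] d [-0.065, -0.011, 0.059] turn [0.0011, 0.0009, 0.0019] F [ 1.4 -0.6 -0.8] w 0.0334 t 13.55 q [-0.68, 0.33, 1.94, 0.0, 0.87, -2.39]
```

Emit:
apply_moves(delta_pos=[[0,0,0.02],[0,0,0.04],[0,0,0.06],[0,0,0.06],[0,0,0.06]], turn=[[0,0,0],[0,0,0],[0,0,0],[0,0,0],[0,0,0]])

```text
clock: 13.97
position: [0.4475, -0.2128, 0.0092]
tool_rot: [0.0, 0.659, 0.753, 0.0]
force: [0.2, 1.8, 3.5]
grip_width: 0.0335
```

Emit:
apply_moves(delta_pos=[[0,0,0],[0,0,0],[0,0,0],[0,0,0],[0,0,0]], turn=[[0,0,0],[0,0,0],[0,0,0],[0,0,0],[0,0,0]], gripper=0.65)

```text
clock: 14.38
position: [0.447, -0.2128, 0.0087]
tool_rot: [-0.0, 0.659, 0.753, -0.0]
force: [0.3, -0.6, -0.8]
grip_width: 0.0559
```

Emit:
apply_moves(delta_pos=[[0,0,-0.5],[0,0,-1.5],[0,0,-3],[0,0,-4.5],[0,0,-5.5]], turn=[[0,0,0],[0,0,0],[0,0,0],[0,0,0],[0,0,0]])

```text
clock: 14.8
position: [0.448, -0.2134, 0.1496]
tool_rot: [0.002, 0.658, 0.753, 0.0]
force: [0.7, 0.3, 0.1]
grip_width: 0.0559
```

```bash
python3 - <<'E'
from h import *
settle(4)
P=cloud(snap('scene','scene8'))
print('blade',*rects(P,.008,.03,x0=.33,x1=.55,y0=-.26,y1=-.16,minA=20))
P=cloud(snap('wrist','w10'))
print('w blade',*rects(P,.008,.03,x0=.33,x1=.55,y0=-.26,y1=-.16,minA=20))
go([*loc(DO,DY,-.12,-.03),.2],100.4)
E
```

```text
blade (array([ 444.7, -211.5]), array([181.2,  38.6]), 3.3, 380, (279, 186), np.float64(20.0))
w blade (array([ 444.1, -213.9]), array([180.3,  36.4]), 2.4, 7908, (319, 168), np.float64(22.3))
pos [ 0.4463 -0.2121  0.1449] d [7.34, 1.751, -2.195] turn [-0.0017, -0.0019, -0.0484] F [-0.6  0.3 -0.2] w 0.0552 t 15.1 q [-0.68, 0.1, 1.88, -0.0, 1.16, -2.39]
```

View pics/w10.png

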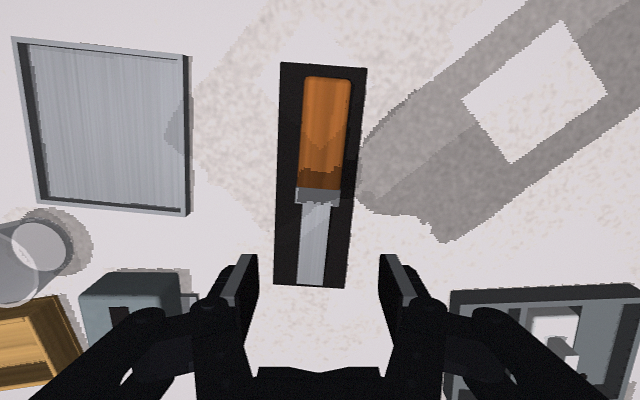

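View pics/scene8.png

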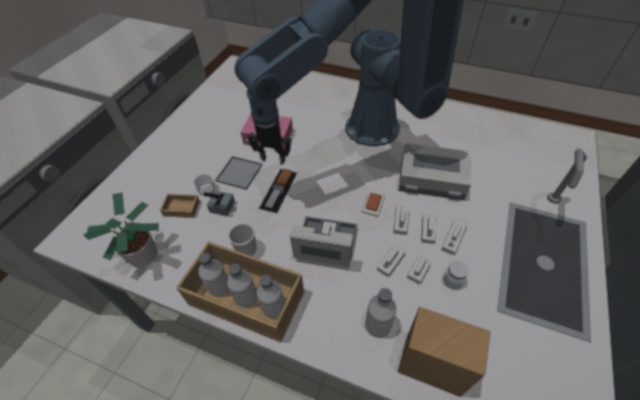

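```bash
python3 - <<'E'
from h import *
P=cloud(snap('top','top9'))
print('fins',*rects(P,.044,.062,x0=.5,x1=.66,y0=-.08,y1=.13,minA=10),sep='\n')
print('bodies',*rects(P,.026,.036,x0=.5,x1=.66,y0=-.08,y1=.13,minA=10),sep='\n')
print('carts',*rects(P,.04,.055,x0=.36,x1=.66,y0=.18,y1=.46,minA=10),sep='\n ')
i=cv2.imread('pics/top9.png')
cv2.imwrite('pics/t9a.png',cv2.resize(i[110:310,150:350],None,fx=3,fy=3,interpolation=cv2.INTER_CUBIC))
E
```

```text
fins
(array([580.3,  25.8]), array([56.2, 11.6]), 10.1, 78, (298, 155), np.float64(54.4))
bodies
(array([648. ,  37.1]), array([ 36.3, 170.1]), 6.2, 361, (288, 135), np.float64(29.0))
(array([579.9,  25.7]), array([99.7, 41.4]), 10.2, 350, (298, 157), np.float64(29.9))
carts
 (array([592. , 324.4]), array([13.2, 56. ]), 77.9, 93, (197, 154), np.float64(47.7))
 (array([588.9, 238.9]), array([12.5, 54.7]), 74.4, 87, (226, 154), np.float64(47.3))
 (array([579.4, 415.9]), array([34.4, 58.4]), 66.1, 88, (167, 159), np.float64(48.1))
 (array([431.2, 405. ]), array([13.6, 55.7]), 81.5, 99, (168, 208), np.float64(47.2))
 (array([432. , 322.3]), array([56. , 14.6]), 10.3, 97, (197, 207), np.float64(47.6))
 (array([429. , 230.3]), array([54.6, 13. ]), 9.5, 87, (228, 208), np.float64(48.0))
```

View pics/t9a.png

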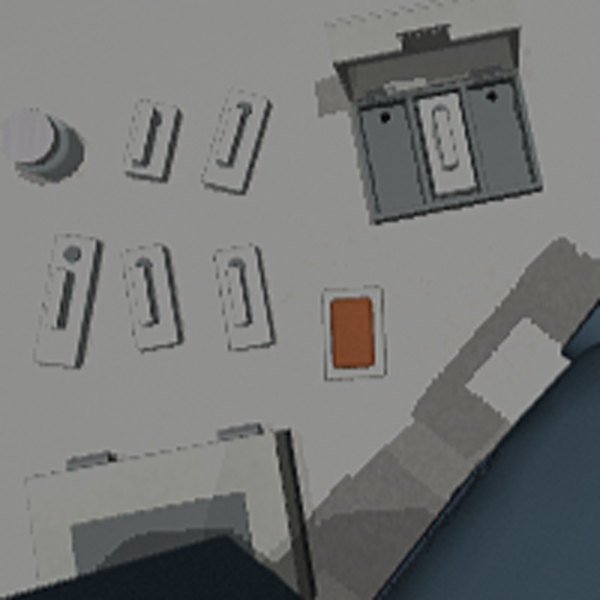

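```bash
python3 - <<'E'
from h import *
go([.579,.0265,.15],100.3)
E
```

```text
pos [ 0.4461 -0.212   0.1446] d [8.75, 6.534, -0.212] turn [-0.0022, -0.0024, -0.0467] F [-0.3  0.7  0.5] w 0.0555 t 15.15 q [-0.68, 0.1, 1.88, -0.0, 1.16, -2.39]
```

Emit:
apply_moves(delta_pos=[[1.0,0.7,-0.2],[2.2,1.6,-0.2],[3.4,2.5,-0.2],[4.6,3.4,-0.2],[5.6,4.2,-0.2]], turn=[[0,0,-0.01],[0,0,-0.02],[0,0,-0.03],[0,0,-0.04],[0,0,-0.046]], gripper=0.5)

```text
clock: 15.57
position: [0.5323, -0.0576, 0.1496]
tool_rot: [-0.002, 0.641, 0.768, -0.0]
force: [0.1, -0.1, -0.3]
grip_width: 0.0428
```

```bash
python3 - <<'E'
from h import *
settle(4)
P=cloud(snap('wrist','w11'))
print('fins',*rects(P,.044,.062,x0=.5,x1=.64,y0=-.08,y1=.13,minA=50),sep='\n')
print('bodies',*rects(P,.026,.036,x0=.5,x1=.63,y0=-.08,y1=.13,minA=50),sep='\n')
print('rim',*rects(P,.02,.028,x0=.5,x1=.63,y0=-.08,y1=.13,minA=50),sep='\n')
go([.579,.0265,.12],100.3)
E
```

```text
fins
(array([571.2,  24. ]), array([45.4, 12.4]), 11.1, 832, (412, 264), np.float64(53.7))
bodies
(array([571.4,  24.2]), array([89.6, 42.3]), 10.5, 2403, (407, 235), np.float64(29.8))
rim
(array([573.5,  25.5]), array([119.4, 174.7]), 9.9, 4713, (416, 229), np.float64(23.8))
(array([540.8,   7.5]), array([28. , 57.2]), 55.7, 269, (395, 216), np.float64(25.3))
pos [ 0.5316 -0.0599  0.1498] d [3.06, 2.487, 1.188] turn [-0.0028, -0.001, 0.0001] F [-0.1 -0.9  0.6] w 0.0428 t 15.82 q [-0.33, 0.18, 1.78, -0.0, 1.18, -2.08]
```

View pics/w11.png

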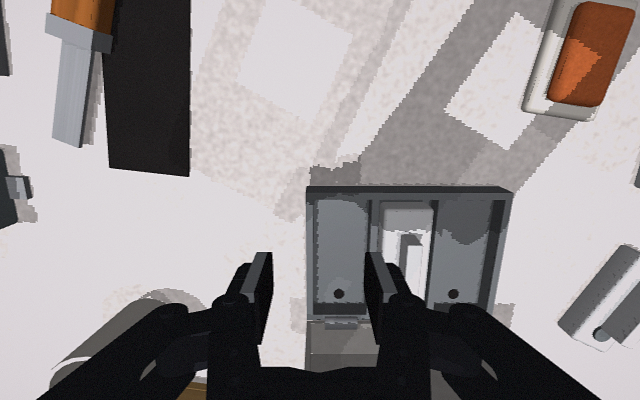

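Emit:
apply_moves(delta_pos=[[0.8,0.6,0],[1.6,1.3,0],[2.4,2.0,0.2],[2.9,2.4,0.6],[3.06,2.48,1.2]], turn=[[0,0,0],[0,0,0],[0,0,0],[0,0,0],[0,0,0]])

```text
clock: 16.23
position: [0.5816, 0.0265, 0.1219]
tool_rot: [0.001, 0.641, 0.767, 0.001]
force: [0.4, -0.8, -0.4]
grip_width: 0.0425
```

```bash
python3 - <<'E'
from h import *
settle(5)
go([.579,.0265,.037],100.3)
E
```

```text
pos [0.5797 0.0249 0.1214] d [0.069, -0.014, 3.377] turn [-0.0006, 0.0001, -0.0022] F [ 0.4 -0.   0.3] w 0.0426 t 16.48 q [-0.16, 0.31, 1.68, -0.0, 1.15, -1.91]
```

Emit:
apply_moves(delta_pos=[[0.07,0,1.0],[0.07,0,2.0],[0.07,0,2.8],[0.07,0,3.2],[0.07,0,3.37]], turn=[[0,0,0],[0,0,0],[0,0,0],[0,0,0],[0,0,0]])

```text
clock: 16.9
position: [0.5787, 0.0271, 0.036]
tool_rot: [-0.001, 0.642, 0.767, -0.001]
force: [-0.6, 0.9, 0.2]
grip_width: 0.0426
```

Emit:
apply_moves(delta_pos=[[0,0,0],[0,0,0],[0,0,0],[0,0,0],[0,0,0]], turn=[[0,0,0],[0,0,0],[0,0,0],[0,0,0],[0,0,0]], gripper=0, newtons=60)

```text
clock: 17.32
position: [0.581, 0.0276, 0.0387]
tool_rot: [0.001, 0.641, 0.768, 0.001]
force: [0.1, -1.5, 5.3]
grip_width: 0.0101
```

Emit:
apply_moves(delta_pos=[[0,0,0],[0,0,0],[0,0,0],[0,0,0],[0,0,-0.3]], turn=[[0,0,0],[0,0,0],[0,0,0],[0,0,0],[0,0,0]])

```text
clock: 17.73
position: [0.579, 0.0281, 0.0441]
tool_rot: [-0.001, 0.641, 0.768, -0.0]
force: [-1.1, 0.1, -1.4]
grip_width: 0.0107
```

Emit:
apply_moves(delta_pos=[[0,0,-0.8],[0,0,-1.8],[0,0,-2.8],[0,0,-3.8],[0,0,-4.6]], turn=[[0,0,0],[0,0,0],[0,0,0],[0,0,0],[0,0,0]])

```text
clock: 18.15
position: [0.5797, 0.0283, 0.1617]
tool_rot: [0.0, 0.641, 0.768, 0.0]
force: [0.8, 0.4, -0.6]
grip_width: 0.0105
```

```bash
python3 - <<'E'
from h import *
settle(4)
print(loc(TO,TY,0,0.03))
go([*loc(TO,TY,0,0.03),.12],92)
T,c=toolcloud('w12')
m=(abs(T[...,0])<.03)&(T[...,1]<-.0)&(T[...,1]>-.07)&(abs(T[...,2])<.04)
q=T[m];print(m.sum(),np.percentile(q,[1,50,99],axis=0).round(4))
E
```

```text
[ 0.42045302 -0.36001828]
pos [0.5794 0.0282 0.1595] d [-14.146, -9.029, 1.578] turn [0.0003, -0.0001, 0.1445] F [ 0.3 -0.1 -1.8] w 0.0104 t 18.35 q [-0.16, 0.26, 1.66, 0.0, 1.22, -1.91]
12912 [[-0.0211 -0.0544 -0.0377]
 [-0.001  -0.0248  0.0082]
 [ 0.0192 -0.001   0.0223]]
```

View pics/w12.png

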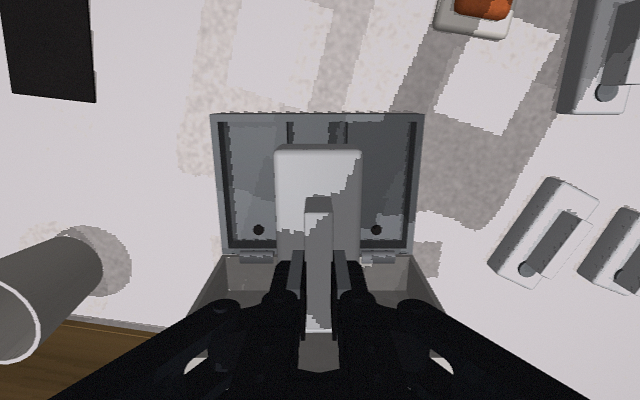

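Emit:
apply_moves(delta_pos=[[-1.2,-1.2,0],[-2.5,-2.4,0],[-3.8,-3.6,0],[-5.1,-4.8,0],[-6.4,-5.5,0]], turn=[[0,0,0.03],[0,0,0.06],[0,0,0.09],[0,0,0.12],[0,0,0.144]])

```text
clock: 18.82
position: [0.4708, -0.1502, 0.1572]
tool_rot: [-0.003, 0.695, 0.719, -0.0]
force: [0.5, 0.1, -1.3]
grip_width: 0.0106
```

```bash
python3 - <<'E'
from h import *
go([.4245,-.39,.10],92)
E
```

```text
pos [ 0.4708 -0.1502  0.1572] d [-9.528, -2.175, 2.268] turn [-0.0043, -0.003, -0.0] F [ 0.5  0.1 -1.3] w 0.0106 t 18.82 q [-0.55, 0.09, 1.87, 0.0, 1.19, -2.16]
```

Emit:
apply_moves(delta_pos=[[-1.5,-0.3,0],[-3.0,-0.7,0],[-4.6,-1.0,0.3],[-6.2,-1.4,0.8],[-7.6,-1.8,1.4]], turn=[[0,0,0],[0,0,0],[0,0,0],[0,0,0],[0,0,0]])

```text
clock: 19.23
position: [0.4348, -0.3439, 0.1232]
tool_rot: [-0.0, 0.695, 0.719, 0.0]
force: [0.7, -0.9, -2.1]
grip_width: 0.0106
```

```bash
python3 - <<'E'
from h import *
settle(4)
P=cloud(snap('scene','scene10'))
print('tray wall',*rects(P,.008,.016,x0=.34,x1=.5,y0=-.48,y1=-.3,minA=20))
P=cloud(load('w12'))
P=cloud(snap('wrist','w13'))
print('bl',*rects(P,.008,.03,x0=.33,x1=.55,y0=-.3,y1=-.16,minA=20),sep='\n')
go([.4245,-.39,.037],92)
E
```

```text
tray wall (array([ 391.8, -451.5]), array([16.2, 73.5]), 80.3, 26, (228, 160), np.float64(11.3)) (array([ 398.3, -330.8]), array([91.6,  9.7]), 2.0, 35, (255, 171), np.float64(11.1)) (array([ 470.6, -388.9]), array([139. ,  48.8]), 81.5, 70, (230, 181), np.float64(11.2))
bl
(array([ 439.7, -261. ]), array([ 36.9, 180.1]), 80.1, 9521, (428, 184), np.float64(21.9))
pos [ 0.4354 -0.3407  0.1233] d [-1.962, -0.503, 3.449] turn [-0.0014, -0.0024, 0.0007] F [-0.2  0.4 -1.2] w 0.0104 t 19.53 q [-0.88, 0.26, 1.75, 0.0, 1.14, -2.49]
```

View pics/w13.png

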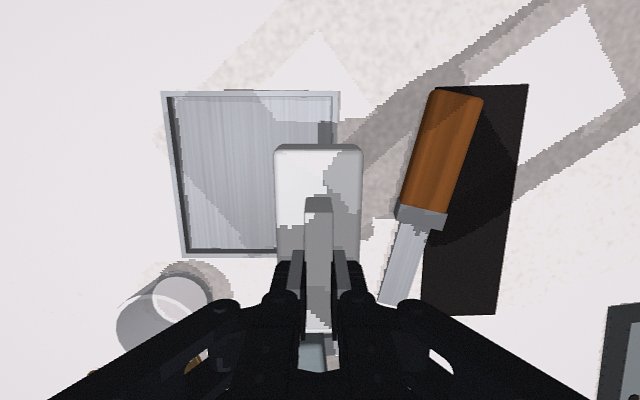

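Emit:
apply_moves(delta_pos=[[-0.7,-0.17,0.5],[-1.4,-0.35,1.2],[-1.8,-0.45,2.0],[-1.96,-0.5,2.7],[-1.96,-0.5,3.0]], turn=[[0,0,0],[0,0,0],[0,0,0],[0,0,0],[0,0,0]])

```text
clock: 19.95
position: [0.4246, -0.3899, 0.0475]
tool_rot: [-0.001, 0.694, 0.72, 0.0]
force: [-0.7, 0.7, -0.5]
grip_width: 0.0103
```

```bash
python3 - <<'E'
from h import *
settle(5)
go([.4245,-.39,.0365],92)
E
```

```text
pos [ 0.4261 -0.3913  0.0508] d [0.055, -0.063, 0.573] turn [0.0011, 0.0014, 0.0017] F [-0.5 -0.2 -1.3] w 0.0105 t 20.2 q [-0.95, 0.41, 1.72, 0.0, 1.01, -2.56]
```

Emit:
apply_moves(delta_pos=[[0.05,-0.05,0.2],[0.05,-0.05,0.35],[0.05,-0.05,0.45],[0.05,-0.05,0.52],[0.05,-0.05,0.55]], turn=[[0,0,0],[0,0,0],[0,0,0],[0,0,0],[0,0,0]])

```text
clock: 20.62
position: [0.4236, -0.3903, 0.0356]
tool_rot: [-0.0, 0.695, 0.719, -0.0]
force: [-2.2, 0.4, 3.2]
grip_width: 0.0105
```

```bash
python3 - <<'E'
from h import *
settle(5)
go([.4245,-.39,.0365],92)
E
```

```text
pos [ 0.4238 -0.3905  0.0358] d [0.018, 0.027, -0.027] turn [0.0001, 0.0001, 0.0002] F [-0.2 -0.5 -1.4] w 0.0102 t 20.87 q [-0.95, 0.43, 1.73, 0.0, 0.98, -2.56]
```

Emit:
apply_moves(delta_pos=[[0,0,0],[0,0,0],[0,0,0],[0,0,0],[0,0,0]], turn=[[0,0,0],[0,0,0],[0,0,0],[0,0,0],[0,0,0]], gripper=0.5)

```text
clock: 21.28
position: [0.4239, -0.3905, 0.0359]
tool_rot: [0.0, 0.695, 0.719, -0.0]
force: [-0.4, 0.4, -0.2]
grip_width: 0.0427
```

Emit:
apply_moves(delta_pos=[[0,0,-0.6],[0,0,-1.6],[0,0,-2.6],[0,0,-3.4],[0,0,-4.0]], turn=[[0,0,0],[0,0,0],[0,0,0],[0,0,0],[0,0,0]])

```text
clock: 21.7
position: [0.4243, -0.3911, 0.1381]
tool_rot: [0.001, 0.695, 0.719, -0.0]
force: [0.4, 0.1, -1.1]
grip_width: 0.043
```

```bash
python3 - <<'E'
from h import *
settle(4)
P=cloud(snap('wrist','w14'))
print('fin',*rects(P,.044,.056,x0=.35,x1=.5,y0=-.45,y1=-.33,minA=30))
print('body',*rects(P,.022,.032,x0=.35,x1=.5,y0=-.45,y1=-.33,minA=30))
print('bl',*rects(P,.008,.03,x0=.33,x1=.55,y0=-.31,y1=-.16,minA=20),sep='\n')
go([.4348,-.2601,.10],80)
E
```

```text
fin (array([ 419.3, -391.3]), array([55.9, 11.9]), 1.6, 1283, (318, 202), np.float64(50.8))
body (array([ 419.1, -391.5]), array([99.2, 42.1]), 2.1, 5160, (317, 187), np.float64(26.7))
bl
(array([ 439.8, -261.2]), array([ 37.5, 180.6]), 79.8, 8862, (482, 196), np.float64(21.7))
pos [ 0.4233 -0.3897  0.1346] d [5.165, 0.642, 1.39] turn [-0.001, -0.0013, 0.2097] F [-0.3  0.1 -0.2] w 0.0428 t 21.95 q [-0.95, 0.29, 1.69, -0.0, 1.17, -2.56]
```

View pics/w14.png

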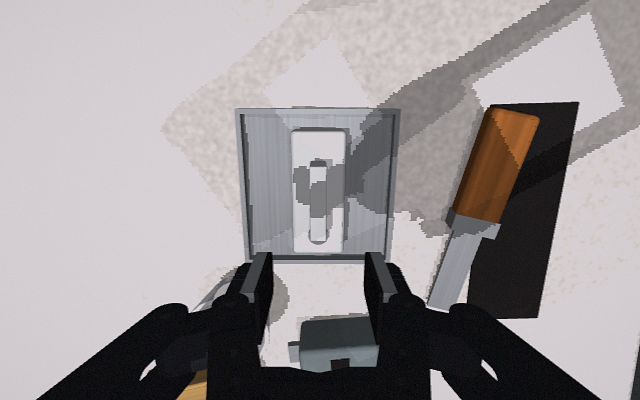

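Emit:
apply_moves(delta_pos=[[1.0,0.1,0],[2.2,0.3,0.2],[3.4,0.4,0.6],[4.6,0.55,1.0],[5.17,0.64,1.4]], turn=[[0,0,0.04],[0,0,0.09],[0,0,0.14],[0,0,0.19],[0,0,0.21]], gripper=0.66)

```text
clock: 22.37
position: [0.4338, -0.2564, 0.0983]
tool_rot: [-0.002, 0.767, 0.642, 0.0]
force: [-0.1, -0.5, -0.9]
grip_width: 0.0562
```

```bash
python3 - <<'E'
from h import *
settle(5)
P=cloud(snap('wrist','w15'))
print('bl',*rects(P,.008,.03,x0=.33,x1=.55,y0=-.31,y1=-.16,minA=20),sep='\n')
go([.4348,-.2601,.009],80)
E
```

```text
bl
(array([ 439.8, -260.3]), array([ 37.9, 180.5]), 80.4, 10658, (321, 185), np.float64(22.2))
pos [ 0.4354 -0.2618  0.1009] d [0.066, -0.038, 3.678] turn [0.0004, 0.0006, -0.0004] F [ 0.6 -1.   0. ] w 0.0565 t 22.67 q [-0.78, 0.19, 1.88, -0.0, 1.07, -2.17]
```

Emit:
apply_moves(delta_pos=[[0.06,-0.04,1.0],[0.06,-0.04,2.0],[0.06,-0.04,3.0],[0.06,-0.04,3.5],[0.06,-0.04,3.65]], turn=[[0,0,0],[0,0,0],[0,0,0],[0,0,0],[0,0,0]])

```text
clock: 23.08
position: [0.4332, -0.2591, 0.0074]
tool_rot: [-0.002, 0.767, 0.642, -0.0]
force: [-0.4, 0.8, -0.1]
grip_width: 0.0565
```

Emit:
apply_moves(delta_pos=[[0,0,0],[0,0,0],[0,0,0],[0,0,0],[0,0,0]], turn=[[0,0,0],[0,0,0],[0,0,0],[0,0,0],[0,0,0]], gripper=0)

```text
clock: 23.5
position: [0.4351, -0.2597, 0.0105]
tool_rot: [0.001, 0.766, 0.643, 0.0]
force: [0.3, -0.3, 0.5]
grip_width: 0.0343
```

Emit:
apply_moves(delta_pos=[[0,0,0],[0,0,0],[0,0,-0.2],[0,0,-0.6],[0,0,-1.2]], turn=[[0,0,0],[0,0,0],[0,0,0],[0,0,0],[0,0,0]])

```text
clock: 23.92
position: [0.4334, -0.2579, 0.0391]
tool_rot: [-0.002, 0.766, 0.643, -0.0]
force: [0.4, -0.7, -0.7]
grip_width: 0.0342
```

```bash
python3 - <<'E'
from h import *
settle(5)
T,c=toolcloud('w16'); img=c['img'].astype(int)
wood=(img[...,0]-img[...,2]>40)&(abs(T[...,2])<.06)&(abs(T[...,0])<.04);q=T[wood]
print(np.percentile(q,[1,50,99],axis=0).round(4),np.polyfit(q[:,1],q[:,0],1),np.polyfit(q[:,1],q[:,2],1))
for v in (284,300,316,340): print(T[v,[305,315,325]].round(3).tolist())
go([.448,-.214,.05],93.6)
E
```

```text
[[-0.0179 -0.0842 -0.0151]
 [-0.0003 -0.0484 -0.0125]
 [ 0.0164 -0.0003 -0.0086]] [-0.00134398 -0.00065393] [ 0.02108244 -0.0113601 ]
[[-0.007, 0.003, -0.012], [-0.002, 0.003, -0.012], [0.002, 0.002, -0.013]]
[[-0.007, 0.011, -0.011], [-0.002, 0.011, -0.012], [0.002, 0.011, -0.011]]
[[-0.007, 0.026, -0.003], [-0.002, 0.026, -0.002], [0.003, 0.025, -0.004]]
[[-0.007, 0.041, -0.001], [-0.002, 0.04, -0.003], [0.003, 0.04, -0.003]]
pos [ 0.4341 -0.2586  0.0391] d [1.853, 0.237, -0.436] turn [-0.0007, -0.0006, -0.2376] F [ 0.2 -0.2 -2.2] w 0.0344 t 24.22 q [-0.77, 0.3, 1.91, -0.0, 0.94, -2.17]
```

View pics/w16.png

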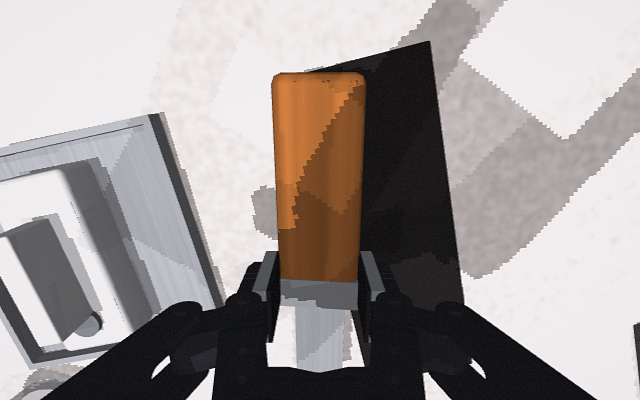

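Emit:
apply_moves(delta_pos=[[0.4,0,-0.2],[0.8,0,-0.4],[1.2,0,-0.4],[1.6,0,-0.4],[1.8,0,-0.4]], turn=[[0,0,-0.05],[0,0,-0.1],[0,0,-0.16],[0,0,-0.22],[0,0,-0.238]])

```text
clock: 24.63
position: [0.4418, -0.2132, 0.0487]
tool_rot: [-0.001, 0.683, 0.73, 0.0]
force: [-1.0, 0.7, -1.0]
grip_width: 0.0346
```

```bash
python3 - <<'E'
from h import *
settle(5)
go([.4405,-.2143,.0125],93.6)
E
```

```text
pos [ 0.4422 -0.215   0.0493] d [0.032, -0.067, 1.473] turn [-0.0003, -0.0, -0.0009] F [-0.1 -0.1 -1.6] w 0.0343 t 24.88 q [-0.69, 0.25, 1.94, -0.0, 0.95, -2.33]
```

Emit:
apply_moves(delta_pos=[[0.03,-0.06,0.4],[0.03,-0.06,0.8],[0.03,-0.06,1.1],[0.03,-0.06,1.3],[0.03,-0.06,1.4]], turn=[[0,0,0],[0,0,0],[0,0,0],[0,0,0],[0,0,0]])

```text
clock: 25.3
position: [0.4398, -0.2135, 0.013]
tool_rot: [-0.001, 0.685, 0.729, -0.0]
force: [-5.0, 2.2, 11.2]
grip_width: 0.0345
```

Emit:
apply_moves(delta_pos=[[0,0,0.02],[0,0,0.04],[0,0,0.06],[0,0,0.08],[0,0,0.1]], turn=[[0,0,0],[0,0,0],[0,0,0],[0,0,0],[0,0,0]])

```text
clock: 25.72
position: [0.4409, -0.2142, 0.0129]
tool_rot: [0.0, 0.684, 0.729, -0.0]
force: [-5.5, 3.9, 13.6]
grip_width: 0.0343
```

```bash
python3 - <<'E'
from h import *
settle(3)
go([.4405,-.2143,.0115],93.6)
E
```

```text
pos [ 0.4409 -0.2141  0.0129] d [-0.005, -0.018, 0.058] turn [0.0, 0.0003, 0.0006] F [-3.5  3.2  9.2] w 0.0346 t 25.87 q [-0.69, 0.32, 1.95, -0.0, 0.87, -2.33]
```

Emit:
apply_moves(delta_pos=[[0,0,0],[0,0,0],[0,0,0],[0,0,0],[0,0,0]], turn=[[0,0,0],[0,0,0],[0,0,0],[0,0,0],[0,0,0]], gripper=0.62)

```text
clock: 26.28
position: [0.4409, -0.2141, 0.012]
tool_rot: [0.0, 0.684, 0.729, 0.0]
force: [0.1, -0.3, 0.7]
grip_width: 0.0528
```

Emit:
apply_moves(delta_pos=[[0,0,-0.5],[0,0,-1.5],[0,0,-3.0],[0,0,-4.5],[0,0,-5.5]], turn=[[0,0,0],[0,0,0],[0,0,0],[0,0,0],[0,0,0]])

```text
clock: 26.7
position: [0.4417, -0.2147, 0.1528]
tool_rot: [0.002, 0.684, 0.729, 0.0]
force: [1.7, -0.4, 0.3]
grip_width: 0.053
```

```bash
python3 - <<'E'
from h import *
settle(4)
P=cloud(snap('wrist','w17'))
print('w blade',*rects(P,.008,.03,x0=.33,x1=.55,y0=-.28,y1=-.16,minA=20))
go([.4285,.2305,.16],99.5)
P=cloud(snap('top','top17'))
print('carts',*rects(P,.04,.055,x0=.36,x1=.66,y0=.18,y1=.46,minA=10),sep='\n ')
P=cloud(snap('scene','scene17'))
print('carts',*rects(P,.04,.055,x0=.36,x1=.66,y0=.18,y1=.46,minA=10),sep='\n ')
E
```

```text
w blade (array([ 445.7, -213.5]), array([180.,  36.]), 4.2, 7504, (319, 175), np.float64(22.3))
pos [ 0.4403 -0.2136  0.1487] d [17.759, 0.65, -0.438] turn [-0.0007, -0.0008, -0.1027] F [-1.3  0.1 -0.2] w 0.0528 t 26.95 q [-0.69, 0.08, 1.89, 0.0, 1.16, -2.33]
carts
 (array([591.9, 325.2]), array([14.1, 55.7]), 79.5, 92, (197, 154), np.float64(47.5))
 (array([589., 239.]), array([13.5, 54.8]), 74.0, 90, (226, 154), np.float64(47.3))
 (array([579.1, 416.4]), array([36.5, 58.2]), 63.0, 91, (167, 159), np.float64(48.3))
 (array([430.9, 404.7]), array([13.7, 55.5]), 79.6, 100, (168, 208), np.float64(47.2))
 (array([432. , 321.6]), array([55.5, 13.6]), 10.2, 94, (197, 207), np.float64(47.3))
 (array([429.5, 229.7]), array([54.8, 12.2]), 9.5, 86, (228, 208), np.float64(47.3))
carts
 (array([426.5, 231. ]), array([59.2, 12.1]), 9.2, 58, (402, 214), np.float64(47.1))
 (array([428.8, 323. ]), array([55.1, 12.3]), 10.3, 63, (430, 222), np.float64(47.3))
 (array([427.4, 405.9]), array([11.6, 57.3]), 81.5, 62, (456, 230), np.float64(47.0))
 (array([586. , 240.3]), array([12.3, 59.6]), 73.9, 76, (392, 254), np.float64(47.1))
 (array([588.9, 326.2]), array([12.4, 57.5]), 79.0, 76, (420, 264), np.float64(48.1))
 (array([593.1, 426.5]), array([58.8, 35.5]), 81.5, 105, (453, 278), np.float64(47.9))
```

Emit:
apply_moves(delta_pos=[[1.5,0,0],[3.1,0,0],[4.7,0.1,0],[6.3,0.1,0],[7.9,0.2,0]], turn=[[0,0,0],[0,0,0],[0,0,0],[0,0,0],[0,0,0]], gripper=0.45)

```text
clock: 27.47
position: [0.4316, -0.0147, 0.148]
tool_rot: [-0.001, 0.685, 0.729, -0.001]
force: [1.8, -0.5, 0.3]
grip_width: 0.0381
```

Emit:
apply_moves(delta_pos=[[1.6,0.05,0],[3.2,0.1,0],[4.8,0.2,0.2],[6.4,0.3,0.5],[7.8,0.4,0.9]], turn=[[0,0,-0.02],[0,0,-0.04],[0,0,-0.06],[0,0,-0.08],[0,0,-0.1]])

```text
clock: 27.88
position: [0.43, 0.181, 0.126]
tool_rot: [-0.0, 0.647, 0.763, -0.0]
force: [1.2, -1.0, 0.5]
grip_width: 0.0384
```

```bash
python3 - <<'E'
from h import *
settle(4)
P=cloud(snap('wrist','w18'))
print('carts',*rects(P,.04,.055,x0=.34,x1=.66,y0=.15,y1=.36,minA=30),sep='\n ')
print('carts',*rects(P,.018,.030,x0=.34,x1=.66,y0=.15,y1=.36,minA=100),sep='\n ')
go([.4283,.2303,.10],99.6)
E
```

```text
carts
 (array([426. , 229.5]), array([55.8, 12.5]), 10.1, 1449, (390, 217), np.float64(47.7))
 (array([428.4, 321.3]), array([56.3, 13.2]), 10.4, 1650, (512, 240), np.float64(47.5))
carts
 (array([426.1, 229.6]), array([100. ,  42.2]), 10.1, 4622, (383, 196), np.float64(23.8))
 (array([428.3, 320.9]), array([99.9, 42.2]), 10.1, 4469, (491, 220), np.float64(23.8))
 (array([561.8, 235.5]), array([24.5, 56.3]), 73.5, 1012, (355, 349), np.float64(23.8))
 (array([584.5, 312.4]), array([16. , 31.3]), 85.2, 390, (434, 386), np.float64(24.0))
pos [0.4301 0.1784 0.1259] d [2.062, 0.271, 1.034] turn [-0.0026, 0.0004, -0.0036] F [-0.6 -0.6 -0.1] w 0.0385 t 28.13 q [0.14, 0.07, 1.97, -0.0, 1.11, -1.6]
```

View pics/w18.png

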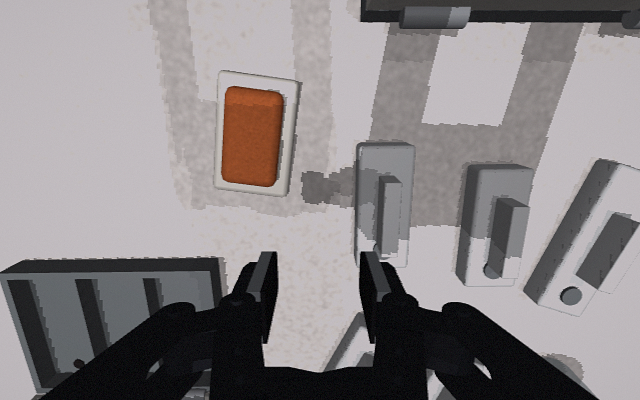

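Emit:
apply_moves(delta_pos=[[0.7,0.1,0.2],[1.4,0.15,0.5],[1.9,0.2,0.8],[2.04,0.22,1.0],[2.04,0.22,1.0]], turn=[[0,0,0],[0,0,0],[0,0,0],[0,0,0],[0,0,0]])

```text
clock: 28.55
position: [0.4276, 0.2288, 0.1009]
tool_rot: [-0.001, 0.647, 0.762, -0.001]
force: [-0.3, -0.3, -0.3]
grip_width: 0.0384
```

```bash
python3 - <<'E'
from h import *
settle(4)
go([.427,.2299,.031],100)
E
```

```text
pos [0.4286 0.2289 0.1024] d [0.052, -0.06, 2.857] turn [0.0005, 0.0002, -0.0128] F [-0.3 -0.9 -0. ] w 0.0384 t 28.75 q [0.25, 0.15, 1.93, -0.0, 1.06, -1.49]
```

Emit:
apply_moves(delta_pos=[[0.05,-0.06,0.8],[0.05,-0.06,1.6],[0.05,-0.06,2.3],[0.05,-0.06,2.7],[0.05,-0.06,2.85]], turn=[[0,0,-0.01],[0,0,-0.013],[0,0,-0.013],[0,0,-0.013],[0,0,-0.013]])

```text
clock: 29.17
position: [0.4256, 0.23, 0.0296]
tool_rot: [-0.001, 0.642, 0.766, -0.001]
force: [0.0, 0.1, 0.2]
grip_width: 0.0386
```

Emit:
apply_moves(delta_pos=[[0,0,0],[0,0,0],[0,0,0],[0,0,0],[0,0,0]], turn=[[0,0,0],[0,0,0],[0,0,0],[0,0,0],[0,0,0]], gripper=0, newtons=60)

```text
clock: 29.58
position: [0.4273, 0.231, 0.0318]
tool_rot: [0.001, 0.642, 0.767, 0.001]
force: [0.4, -1.0, 3.1]
grip_width: 0.0103
```

Emit:
apply_moves(delta_pos=[[0,0,0],[0,0,0],[0,0,-0.3],[0,0,-0.8],[0,0,-1.6]], turn=[[0,0,0],[0,0,0],[0,0,0],[0,0,0],[0,0,0]])

```text
clock: 30.0
position: [0.4245, 0.2304, 0.0698]
tool_rot: [-0.001, 0.642, 0.767, -0.002]
force: [0.8, 0.3, -1.3]
grip_width: 0.0105
```

Emit:
apply_moves(delta_pos=[[0,0,-0.8],[0,0,-1.6],[0,0,-2.4],[0,0,-2.9],[0,0,-3.0]], turn=[[0,0,0],[0,0,0],[0,0,0],[0,0,0],[0,0,0]])

```text
clock: 30.42
position: [0.4278, 0.2314, 0.1486]
tool_rot: [0.001, 0.642, 0.767, 0.002]
force: [0.2, -0.1, -1.1]
grip_width: 0.0105
```

```bash
cat >> h.py <<'E'
def held(fn):
    T,c=toolcloud(fn)
    m=(abs(T[...,0])<.03)&(T[...,1]<-.0)&(T[...,1]>-.07)&(abs(T[...,2])<.04)
    q=T[m];print('held',m.sum(),np.percentile(q,[1,50,99],axis=0).round(4).tolist())
    b=q[(q[:,2]>.002)&(q[:,2]<.02)&(q[:,1]<-.015)]
    print('body ztop',np.median(b[:,2]).round(4),'yend',np.percentile(b[:,1],.5).round(4),'x',np.percentile(b[:,0],[1,99]).round(4),'tilt',np.polyfit(b[:,1],b[:,2],1).round(3)[0])
E
python3 - <<'E'
from h import *
settle(5)
held('w19')
print('bays',loc(DO,DY,0,.056),loc(DO,DY,0,0),loc(DO,DY,0,-.056))
go([*loc(DO,DY,0,-.056),.16],100.4)
E
```

```text
held 12450 [[-0.0209, -0.0513, -0.0378], [-0.001, -0.0234, 0.0074], [0.0193, -0.0008, 0.0236]]
body ztop 0.008 yend -0.0514 x [-0.0212  0.0196] tilt -0.052
bays [0.56789093 0.08178   ] [0.578  0.0267] [ 0.58810907 -0.02838   ]
pos [0.4255 0.2306 0.1445] d [-11.34, 4.588, -0.63] turn [-0.0025, 0.0001, -0.0053] F [-0.   0.3 -1. ] w 0.0101 t 30.72 q [0.25, 0.08, 1.91, 0.0, 1.16, -1.5]
```

View pics/w19.png

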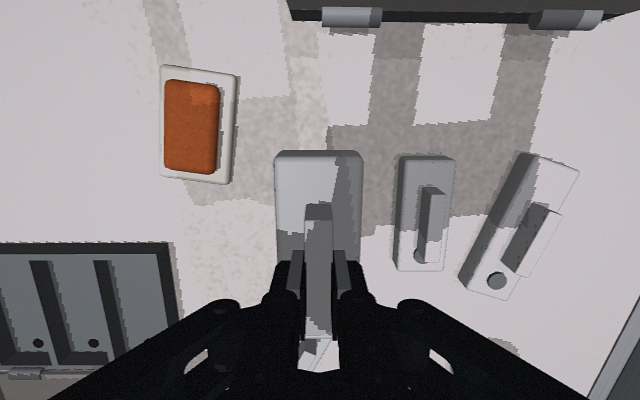

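Emit:
apply_moves(delta_pos=[[-1.4,0.3,-0.1],[-2.9,0.7,-0.2],[-4.4,1.1,-0.3],[-5.9,1.6,-0.3],[-7.2,2.2,-0.3]], turn=[[0,0,0],[0,0,0],[0,0,0],[0,0,0],[0,0,0]])

```text
clock: 31.13
position: [0.512, 0.0612, 0.1525]
tool_rot: [-0.001, 0.642, 0.767, -0.001]
force: [0.1, 0.7, -1.0]
grip_width: 0.0108
```

```bash
python3 - <<'E'
from h import *
settle(3)
P=cloud(snap('wrist','w20'))
print('rim',*rects(P,.018,.030,x0=.48,x1=.66,y0=-.09,y1=.15,minA=100),sep='\n ')
go([*loc(DO,DY,0.001,-.056),.11],100.4)
E
```

```text
rim
 (array([583.1, -13.5]), array([124.1,  95.7]), 10.0, 3113, (207, 234), np.float64(23.7))
 (array([540.2, 105. ]), array([81.1,  5. ]), 10.2, 451, (363, 227), np.float64(23.9))
 (array([655.3,  86.1]), array([ 9.3, 37.4]), 0.3, 224, (321, 342), np.float64(28.2))
pos [0.5117 0.0625 0.1521] d [-4.108, 2.426, 1.676] turn [-0.0022, -0.0009, -0.0078] F [-0.7  0.3 -1.5] w 0.0102 t 31.33 q [-0.11, 0.14, 1.83, 0.0, 1.18, -1.85]
```

View pics/w20.png

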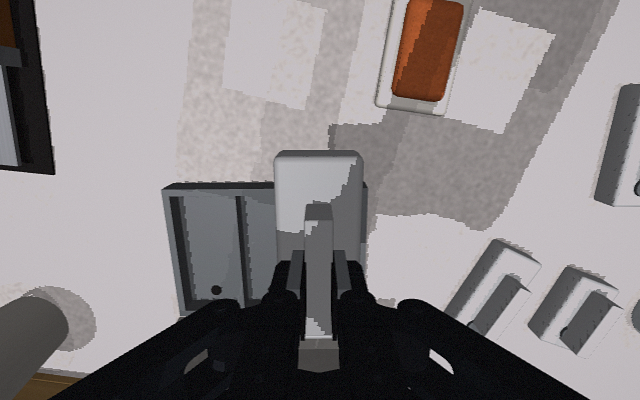

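Emit:
apply_moves(delta_pos=[[-1.0,0.6,0.2],[-2.1,1.2,0.5],[-3.2,1.8,1.0],[-3.9,2.25,1.5],[-4.12,2.38,1.68]], turn=[[0,0,-0.005],[0,0,-0.008],[0,0,-0.008],[0,0,-0.008],[0,0,-0.008]])

```text
clock: 31.75
position: [0.5888, -0.0285, 0.1089]
tool_rot: [-0.001, 0.639, 0.769, -0.001]
force: [-0.1, -0.2, -1.2]
grip_width: 0.0105
```

```bash
sed -i 's/^DO=(.578,.0267)/DO=(.577,.0262)/' h.py; python3 - <<'E'
from h import *
settle(6)
go([*loc(DO,DY,0.001,-.056),.044],100.4)
P=cloud(snap('wrist','w21'))
print('rim',*rects(P,.018,.030,x0=.48,x1=.66,y0=-.09,y1=.15,minA=100),sep='\n ')
E
```

```text
pos [ 0.5882 -0.0261  0.1118] d [-0.102, -0.022, 2.712] turn [0.0, -0.0003, 0.0044] F [ 0.1  0.2 -2. ] w 0.0104 t 32.05 q [-0.25, 0.34, 1.67, 0.0, 1.13, -2.0]
rim
 (array([594. ,  29.3]), array([159.8, 175. ]), 10.2, 11189, (431, 217), np.float64(24.1))
```

View pics/w21.png

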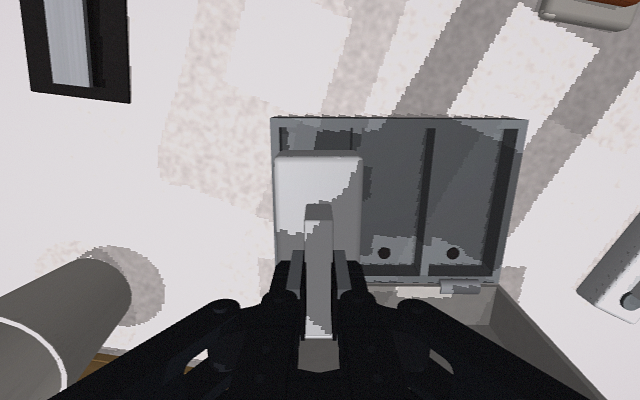

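Emit:
apply_moves(delta_pos=[[-0.1,-0.02,0.6],[-0.1,-0.02,1.2],[-0.1,-0.02,1.8],[-0.1,-0.02,2.2],[-0.1,-0.02,2.4]], turn=[[0,0,0.004],[0,0,0.004],[0,0,0.004],[0,0,0.004],[0,0,0.004]])

```text
clock: 32.52
position: [0.5877, -0.0294, 0.0503]
tool_rot: [-0.001, 0.64, 0.768, -0.0]
force: [-1.1, -1.2, -1.2]
grip_width: 0.0106
```

```bash
python3 - <<'E'
from h import *
settle(4)
go([*loc(DO,DY,0.001,-.056),.0395],100.4)
E
```

```text
pos [ 0.5892 -0.0302  0.0521] d [0.066, -0.035, 0.503] turn [0.001, 0.0004, -0.001] F [ 0.2 -0.5 -1.5] w 0.0103 t 32.72 q [-0.25, 0.43, 1.69, 0.0, 1.02, -2.0]
```

Emit:
apply_moves(delta_pos=[[0.06,-0.03,0.15],[0.06,-0.03,0.3],[0.06,-0.03,0.4],[0.06,-0.03,0.47],[0.06,-0.03,0.5]], turn=[[0,0,0],[0,0,0],[0,0,0],[0,0,0],[0,0,0]])

```text
clock: 33.13
position: [0.5875, -0.0289, 0.0384]
tool_rot: [-0.0, 0.641, 0.768, -0.0]
force: [0.2, 0.0, -2.1]
grip_width: 0.0102
```

Emit:
apply_moves(delta_pos=[[0,0,0],[0,0,0],[0,0,0],[0,0,0],[0,0,0]], turn=[[0,0,0],[0,0,0],[0,0,0],[0,0,0],[0,0,0]])

```text
clock: 33.55
position: [0.5878, -0.0289, 0.0389]
tool_rot: [0.0, 0.641, 0.768, 0.0]
force: [0.4, 0.5, -1.7]
grip_width: 0.0105
```

Near the floor (about 0–1 mm above it). Releasing and rising.

Emit:
apply_moves(delta_pos=[[0,0,0.02],[0,0,0.03],[0,0,0.03],[0,0,0.03],[0,0,0.03]], turn=[[0,0,0],[0,0,0],[0,0,0],[0,0,0],[0,0,0]], gripper=0.38)

```text
clock: 33.97
position: [0.5878, -0.0289, 0.0381]
tool_rot: [0.0, 0.641, 0.768, 0.0]
force: [0.4, 0.1, -0.3]
grip_width: 0.0321
```

Emit:
apply_moves(delta_pos=[[0,0,-0.5],[0,0,-1.5],[0,0,-2.8],[0,0,-4.0],[0,0,-4.6]], turn=[[0,0,0],[0,0,0],[0,0,0],[0,0,0],[0,0,0]])

```text
clock: 34.38
position: [0.5898, -0.0293, 0.1584]
tool_rot: [0.003, 0.641, 0.768, 0.001]
force: [1.2, -0.2, 0.6]
grip_width: 0.0322
```

```bash
python3 - <<'E'
from h import *
settle(4)
P=cloud(snap('wrist','w22'))
print('fins',*rects(P,.045,.062,x0=.5,x1=.64,y0=-.08,y1=.13,minA=50),sep='\n')
print('body',*rects(P,.027,.034,x0=.5,x1=.64,y0=-.08,y1=.13,minA=50),sep='\n')
P=cloud(snap('scene','scene22'))
print('carts',*rects(P,.04,.055,x0=.36,x1=.66,y0=.18,y1=.46,minA=10),sep='\n ')
go([.429,.3215,.15],100.4)
E
```

```text
fins
(array([586.7, -29.8]), array([56.3, 11.8]), 10.1, 1148, (318, 200), np.float64(53.8))
(array([631.3, 120.1]), array([ 5.1, 17.2]), 88.4, 264, (488, 283), np.float64(53.7))
body
(array([586.6, -30. ]), array([99.3, 41.8]), 10.3, 4569, (318, 186), np.float64(29.7))
(array([631. ,  78.9]), array([18.1, 86.3]), 0.2, 1199, (441, 265), np.float64(29.0))
carts
 (array([428.8, 323.1]), array([55. , 11.8]), 9.8, 65, (430, 222), np.float64(47.3))
 (array([428.2, 405.8]), array([11.7, 57.2]), 81.6, 61, (456, 229), np.float64(47.4))
 (array([587.1, 240.1]), array([12.1, 57.4]), 74.6, 77, (391, 254), np.float64(47.1))
 (array([589.2, 326.2]), array([12., 57.]), 78.9, 78, (420, 264), np.float64(47.1))
 (array([593.5, 426.4]), array([58.8, 36.8]), 79.7, 105, (453, 278), np.float64(47.5))
pos [ 0.5867 -0.0287  0.1519] d [14.91, -3.696, 0.096] turn [-0.0021, -0.001, -0.0013] F [-1.1  0.1 -0.1] w 0.0324 t 34.68 q [-0.25, 0.29, 1.64, -0.0, 1.21, -2.0]
```

View pics/w22.png

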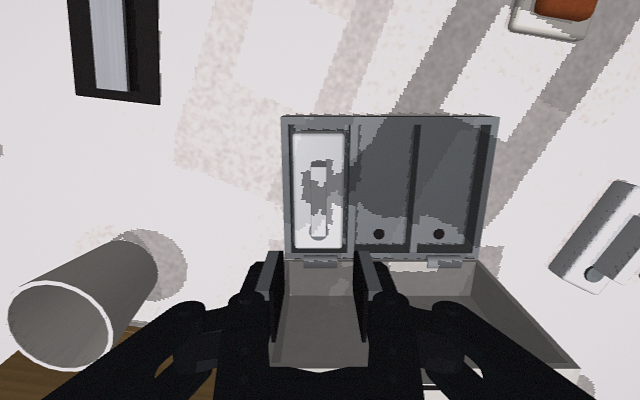

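```bash
python3 - <<'E'
from h import *
go([.5874,.2397,.10],74.4)
E
```

```text
pos [ 0.5867 -0.0287  0.1519] d [10.554, 1.956, 2.08] turn [-0.0023, -0.0005, 0.4524] F [-1.1  0.1 -0.1] w 0.0324 t 34.68 q [-0.25, 0.29, 1.64, -0.0, 1.21, -2.0]
```

Emit:
apply_moves(delta_pos=[[1.4,-0.4,-0.2],[2.9,-0.6,-0.3],[4.4,-0.5,-0.3],[5.9,0.0,-0.2],[7.4,0.8,0]], turn=[[0,0,0.06],[0,0,0.13],[0,0,0.2],[0,0,0.28],[0,0,0.36]], gripper=0.45)

```text
clock: 35.1
position: [0.5721, 0.1571, 0.1522]
tool_rot: [-0.001, 0.769, 0.639, -0.001]
force: [1.7, -0.4, 0.1]
grip_width: 0.0381
```

```bash
python3 - <<'E'
from h import *
settle(3)
P=cloud(snap('wrist','w23'))
print('carts',*rects(P,.04,.055,x0=.5,x1=.7,y0=.15,y1=.36,minA=30),sep='\n ')
print('carts',*rects(P,.018,.030,x0=.5,x1=.7,y0=.15,y1=.36,minA=100),sep='\n ')
go([.5874,.2397,.10],74.4)
E
```

```text
carts
 (array([588.6, 324.6]), array([14. , 55.9]), 79.6, 1564, (536, 183), np.float64(47.5))
 (array([585.8, 238.7]), array([12.9, 56. ]), 73.8, 1300, (423, 199), np.float64(47.7))
carts
 (array([585.7, 238.9]), array([42.7, 99.7]), 74.4, 4172, (413, 185), np.float64(23.8))
 (array([588.5, 324. ]), array([42.2, 75.4]), 77.7, 2755, (510, 172), np.float64(23.7))
pos [0.5727 0.1566 0.1512] d [3.378, 0.004, 2.046] turn [-0.0033, 0.0014, 0.0958] F [ 0.  -0.2 -0.4] w 0.0384 t 35.3 q [0.07, 0.31, 1.63, -0.0, 1.21, -1.33]
```

Emit:
apply_moves(delta_pos=[[1.0,0,0.3],[2.0,0,0.8],[2.9,0,1.4],[3.3,-0.02,1.9],[3.35,-0.02,2.05]], turn=[[0,0,0.03],[0,0,0.06],[0,0,0.08],[0,0,0.096],[0,0,0.096]])

```text
clock: 35.72
position: [0.5866, 0.2379, 0.0988]
tool_rot: [-0.001, 0.797, 0.603, -0.002]
force: [-1.3, -0.5, -0.6]
grip_width: 0.0386
```

```bash
python3 - <<'E'
from h import *
settle(5)
go([.5865,.2393,.031],74.4)
E
```

```text
pos [0.589  0.2367 0.1027] d [0.073, -0.128, 2.869] turn [0.0009, -0.0001, -0.0046] F [-0.3 -0.4  0.3] w 0.038 t 35.97 q [0.2, 0.44, 1.55, -0.0, 1.15, -1.1]
```

Emit:
apply_moves(delta_pos=[[0.07,-0.1,0.8],[0.07,-0.1,1.6],[0.07,-0.1,2.3],[0.07,-0.1,2.7],[0.07,-0.1,2.85]], turn=[[0,0,0],[0,0,0],[0,0,0],[0,0,0],[0,0,0]])

```text
clock: 36.38
position: [0.5858, 0.2394, 0.0296]
tool_rot: [-0.0, 0.798, 0.603, -0.001]
force: [-0.1, 0.5, 0.6]
grip_width: 0.0384
```

Emit:
apply_moves(delta_pos=[[0,0,0],[0,0,0],[0,0,0],[0,0,0],[0,0,0]], turn=[[0,0,0],[0,0,0],[0,0,0],[0,0,0],[0,0,0]], gripper=0)

```text
clock: 36.8
position: [0.5873, 0.2405, 0.0318]
tool_rot: [0.0, 0.798, 0.603, 0.001]
force: [-0.1, -1.2, 2.1]
grip_width: 0.0101
```

Emit:
apply_moves(delta_pos=[[0,0,0],[0,0,0],[0,0,-0.3],[0,0,-0.8],[0,0,-1.6]], turn=[[0,0,0],[0,0,0],[0,0,0],[0,0,0],[0,0,0]])

```text
clock: 37.22
position: [0.5844, 0.2402, 0.0694]
tool_rot: [-0.001, 0.798, 0.603, -0.002]
force: [-0.4, -0.5, -1.0]
grip_width: 0.0103
```

Emit:
apply_moves(delta_pos=[[0,0,-0.9],[0,0,-1.9],[0,-0.3,-2.9],[0,-0.7,-3.7],[0,-1.2,-4.0]], turn=[[0,0,0],[0,0,0],[0,0,0],[0,0,0],[0,0,0]])

```text
clock: 37.63
position: [0.5594, 0.2491, 0.1755]
tool_rot: [0.001, 0.798, 0.603, 0.003]
force: [0.3, 0.2, -1.3]
grip_width: 0.0104
```

```bash
python3 - <<'E'
from h import *
settle(5)
held('w24')
go([*loc(DO,DY,0.0,.0),.115],100.4)
E
```

```text
held 12422 [[-0.0208, -0.0513, -0.0377], [-0.0007, -0.0232, 0.0074], [0.0195, -0.0009, 0.0219]]
body ztop 0.008 yend -0.0513 x [-0.021   0.0197] tilt -0.056
pos [0.5574 0.2483 0.1697] d [-8.334, 3.179, 2.192] turn [-0.0014, 0.0005, -0.4574] F [ 0.8  0.5 -2.6] w 0.0104 t 37.93 q [0.22, 0.32, 1.57, -0.0, 1.26, -1.07]
```

```bash
python3 - <<'E'
from h import *
go([*loc(DO,DY,-0.03,.05),.16],100.4)
E
```

```text
pos [0.5574 0.2483 0.1697] d [-7.071, 1.217, 0.394] turn [-0.0014, 0.0005, -0.4574] F [ 0.8  0.5 -2.6] w 0.0104 t 37.93 q [0.22, 0.32, 1.57, -0.0, 1.26, -1.07]
```

Emit:
apply_moves(delta_pos=[[-1.3,-0.2,0],[-2.7,0,0.1],[-4.2,0.4,0.2],[-5.7,0.8,0.3],[-7.0,1.2,0.4]], turn=[[0,0,-0.09],[0,0,-0.18],[0,0,-0.27],[0,0,-0.36],[0,0,-0.457]])

```text
clock: 38.35
position: [0.538, 0.0699, 0.1595]
tool_rot: [-0.001, 0.639, 0.77, -0.001]
force: [0.8, -1.0, -1.9]
grip_width: 0.0104
```

```bash
python3 - <<'E'
from h import *
settle(4)
go([*loc(DO,DY,0.001,.0),.115],100.4)
E
```

```text
pos [0.5387 0.071  0.1597] d [-2.035, 1.237, 1.786] turn [-0.0016, -0.0008, -0.0045] F [-0.7  0.2 -2.1] w 0.0103 t 38.55 q [-0.09, 0.19, 1.75, 0.0, 1.2, -1.84]
```

Emit:
apply_moves(delta_pos=[[-0.6,0.4,0.3],[-1.3,0.8,0.8],[-1.8,1.1,1.3],[-2.03,1.24,1.7],[-2.03,1.24,1.79]], turn=[[0,0,-0.005],[0,0,-0.005],[0,0,-0.005],[0,0,-0.005],[0,0,-0.005]])

```text
clock: 38.97
position: [0.5778, 0.0281, 0.1135]
tool_rot: [-0.002, 0.639, 0.769, -0.001]
force: [-1.6, -0.3, -1.6]
grip_width: 0.0103
```

```bash
python3 - <<'E'
from h import *
settle(6)
P=cloud(snap('wrist','w25'))
print('rim',*rects(P,.018,.028,x0=.48,x1=.66,y0=-.09,y1=.15,minA=100),sep='\n ')
go([*loc(DO,DY,0.001,.0),.05],100.4)
E
```

```text
rim
 (array([576.9,  25.8]), array([124.9, 174.8]), 10.2, 7291, (315, 181), np.float64(23.7))
 (array([575.3, -14.1]), array([104.2,  35.8]), 32.6, 503, (259, 179), np.float64(25.1))
pos [0.5786 0.0284 0.1168] d [-0.076, -0.044, 2.672] turn [0.0013, 0.0003, 0.0055] F [-0.4 -0.5 -1.9] w 0.0104 t 39.32 q [-0.16, 0.32, 1.69, 0.0, 1.13, -1.91]
```

View pics/w25.png

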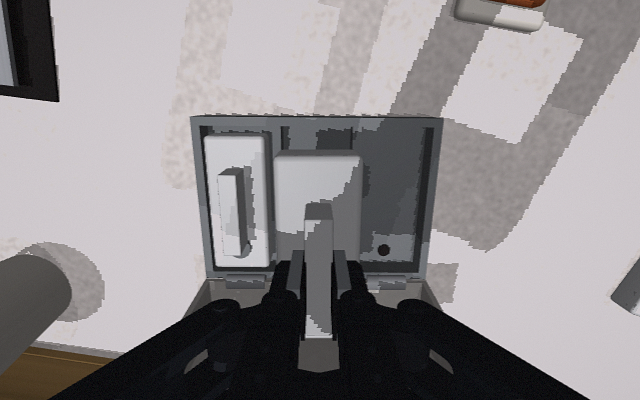

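Emit:
apply_moves(delta_pos=[[-0.08,-0.04,0.6],[-0.08,-0.04,1.2],[-0.08,-0.04,1.8],[-0.08,-0.04,2.3],[-0.08,-0.04,2.6]], turn=[[0,0,0.005],[0,0,0.005],[0,0,0.005],[0,0,0.005],[0,0,0.005]])

```text
clock: 39.73
position: [0.5771, 0.0259, 0.0498]
tool_rot: [-0.001, 0.64, 0.768, -0.0]
force: [-0.7, -0.1, -1.7]
grip_width: 0.01
```

```bash
python3 - <<'E'
from h import *
settle(4)
go([*loc(DO,DY,0.001,.0),.0385],100.4)
E
```

```text
pos [0.5782 0.0256 0.0514] d [0.031, -0.003, 0.516] turn [0.0005, 0.0002, -0.0002] F [ 0.5  0.  -2. ] w 0.0103 t 39.93 q [-0.16, 0.41, 1.72, -0.0, 1.01, -1.91]
```

Emit:
apply_moves(delta_pos=[[0.03,0,0.15],[0.03,0,0.3],[0.03,0,0.42],[0.03,0,0.5],[0.03,0,0.53]], turn=[[0,0,0],[0,0,0],[0,0,0],[0,0,0],[0,0,0]])

```text
clock: 40.35
position: [0.5776, 0.0263, 0.0378]
tool_rot: [-0.0, 0.64, 0.768, -0.0]
force: [-4.0, -0.9, 6.2]
grip_width: 0.0106
```

Emit:
apply_moves(delta_pos=[[0,0,0],[0,0,0],[0,0,0],[0,0,0],[0,0,0]], turn=[[0,0,0],[0,0,0],[0,0,0],[0,0,0],[0,0,0]])

```text
clock: 40.77
position: [0.5777, 0.0263, 0.0378]
tool_rot: [0.0, 0.64, 0.768, 0.0]
force: [-1.8, -1.0, 1.2]
grip_width: 0.0103
```

Emit:
apply_moves(delta_pos=[[0,0,0],[0,0,0],[0,0,0],[0,0,0],[0,0,0]], turn=[[0,0,0],[0,0,0],[0,0,0],[0,0,0],[0,0,0]], gripper=0.38)

```text
clock: 41.18
position: [0.5778, 0.0264, 0.0377]
tool_rot: [0.0, 0.64, 0.768, 0.0]
force: [0.2, -0.7, -0.1]
grip_width: 0.0327
```

Emit:
apply_moves(delta_pos=[[0,0,-0.5],[0,0,-1.5],[0,0,-2.8],[0,0,-4.0],[0,0,-4.6]], turn=[[0,0,0],[0,0,0],[0,0,0],[0,0,0],[0,0,0]])

```text
clock: 41.6
position: [0.5798, 0.0261, 0.1579]
tool_rot: [0.003, 0.64, 0.768, 0.002]
force: [1.1, 0.0, -0.2]
grip_width: 0.0322
```

```bash
python3 - <<'E'
from h import *
settle(4)
P=cloud(snap('wrist','w26'))
print('fins',*rects(P,.045,.062,x0=.5,x1=.64,y0=-.08,y1=.13,minA=50),sep='\n')
print('body',*rects(P,.027,.034,x0=.5,x1=.64,y0=-.08,y1=.13,minA=50),sep='\n')
P=cloud(snap('scene','scene26'))
print('carts',*rects(P,.04,.055,x0=.36,x1=.66,y0=.18,y1=.46,minA=10),sep='\n ')
go([.429,.3218,.15],100.4)
E
```

```text
fins
(array([586.5, -29.9]), array([56.3, 12.3]), 10.1, 1285, (245, 199), np.float64(53.7))
(array([576.3,  25.3]), array([56.3, 11.6]), 10.1, 1132, (318, 199), np.float64(53.8))
(array([631.1, 119.9]), array([ 4.6, 17.4]), 86.9, 177, (420, 282), np.float64(53.6))
body
(array([586.7, -29.8]), array([99.3, 42. ]), 10.3, 4267, (252, 186), np.float64(29.8))
(array([575.8,  25. ]), array([98.8, 41.9]), 10.3, 4563, (318, 186), np.float64(29.8))
(array([631.1, 102.6]), array([18.1, 39.9]), 1.1, 540, (398, 266), np.float64(29.0))
(array([639.2,  46.3]), array([ 8.2, 40.9]), 10.0, 234, (334, 263), np.float64(28.8))
carts
 (array([428. , 322.2]), array([60.3, 11.6]), 11.1, 67, (430, 223), np.float64(47.6))
 (array([427.9, 405.8]), array([11.7, 55.3]), 81.6, 63, (456, 230), np.float64(47.6))
 (array([589.6, 326.1]), array([12.1, 55.4]), 79.1, 77, (420, 264), np.float64(47.3))
 (array([593.1, 426.1]), array([57.9, 38. ]), 80.2, 105, (454, 278), np.float64(47.6))
pos [0.5767 0.0265 0.1515] d [12.683, -3.682, 0.077] turn [-0.0022, -0.0008, -0.0004] F [ 0.2 -0.3 -0.6] w 0.0324 t 41.9 q [-0.16, 0.27, 1.67, -0.0, 1.2, -1.91]
```

Emit:
apply_moves(delta_pos=[[1.2,-0.9,0],[2.7,-1.6,0],[4.2,-2.1,0],[5.7,-2.5,0],[7.2,-2.8,0]], turn=[[0,0,0],[0,0,0],[0,0,0],[0,0,0],[0,0,0]], gripper=0.42)

```text
clock: 42.32
position: [0.4738, 0.1917, 0.1511]
tool_rot: [-0.001, 0.641, 0.768, -0.001]
force: [0.6, 1.4, 0.6]
grip_width: 0.0357
```

Emit:
apply_moves(delta_pos=[[1.2,-0.2,0.2],[2.5,-0.4,0.5],[3.8,-0.6,1.0],[4.9,-0.8,1.5],[5.4,-0.88,2.0]], turn=[[0,0,0],[0,0,0],[0,0,0],[0,0,0],[0,0,0]])

```text
clock: 42.73
position: [0.4278, 0.322, 0.1007]
tool_rot: [-0.001, 0.639, 0.769, -0.001]
force: [-0.1, -0.3, -0.3]
grip_width: 0.0363
```

```bash
python3 - <<'E'
from h import *
settle(6)
P=cloud(snap('wrist','w27'))
print('carts',*rects(P,.04,.055,x0=.34,x1=.66,y0=.15,y1=.36,minA=30),sep='\n ')
print('carts',*rects(P,.018,.030,x0=.34,x1=.66,y0=.15,y1=.36,minA=100),sep='\n ')
go([.4287,.3215,.031],100.3)
E
```

```text
carts
 (array([427.9, 321.7]), array([55.9, 11.6]), 10.2, 1594, (324, 218), np.float64(47.8))
carts
 (array([427.9, 321.6]), array([99.4, 42.1]), 10.1, 6385, (323, 199), np.float64(23.7))
 (array([562.9, 329.7]), array([42.3, 25.3]), 79.5, 1022, (303, 359), np.float64(23.6))
pos [0.4312 0.3188 0.1031] d [0.123, -0.083, 2.884] turn [0.0006, 0.0001, 0.0001] F [0.4 0.2 1. ] w 0.0359 t 43.08 q [0.42, 0.25, 1.81, -0.0, 1.08, -1.34]
```

Emit:
apply_moves(delta_pos=[[0.1,-0.08,0.8],[0.1,-0.08,1.6],[0.1,-0.08,2.3],[0.1,-0.08,2.7],[0.1,-0.08,2.85]], turn=[[0,0,0],[0,0,0],[0,0,0],[0,0,0],[0,0,0]])

```text
clock: 43.5
position: [0.4277, 0.3206, 0.0303]
tool_rot: [-0.0, 0.641, 0.768, -0.001]
force: [-0.2, 0.1, -0.2]
grip_width: 0.0354
```

Emit:
apply_moves(delta_pos=[[0,0,0],[0,0,0],[0,0,0],[0,0,0],[0,0,0]], turn=[[0,0,0],[0,0,0],[0,0,0],[0,0,0],[0,0,0]], gripper=0)

```text
clock: 43.92
position: [0.4286, 0.322, 0.0323]
tool_rot: [0.0, 0.64, 0.768, 0.001]
force: [0.7, -0.3, 1.1]
grip_width: 0.0105
```

Emit:
apply_moves(delta_pos=[[0,0,0],[0,0,0],[0,0,-0.3],[0,0,-0.8],[0,0,-1.6]], turn=[[0,0,0],[0,0,0],[0,0,0],[0,0,0],[0,0,0]])

```text
clock: 44.33
position: [0.4264, 0.321, 0.0708]
tool_rot: [-0.001, 0.64, 0.768, -0.002]
force: [0.4, -0.2, -0.9]
grip_width: 0.0105
```

Emit:
apply_moves(delta_pos=[[0,0,-0.8],[0,0,-1.6],[0,0,-2.4],[0,0,-3.0],[0,0,-3.2]], turn=[[0,0,0],[0,0,0],[0,0,0],[0,0,0],[0,0,0]])

```text
clock: 44.75
position: [0.4295, 0.3225, 0.1552]
tool_rot: [0.001, 0.64, 0.768, 0.002]
force: [0.2, -0.9, -1.0]
grip_width: 0.0106
```

```bash
python3 - <<'E'
from h import *
settle(5)
held('w28')
go([*loc(DO,DY,-.01,.056),.13],100.4)
E
```

```text
held 12300 [[-0.0207, -0.0507, -0.0378], [-0.0006, -0.023, 0.0078], [0.0195, -0.0009, 0.0248]]
body ztop 0.0084 yend -0.0507 x [-0.0209  0.0198] tilt -0.056
pos [0.4271 0.3213 0.1501] d [-10.45, 3.373, 0.803] turn [-0.0024, 0.0006, -0.0004] F [ 0.2  0.  -2.1] w 0.0107 t 45.05 q [0.42, 0.18, 1.78, -0.0, 1.18, -1.33]
```

Emit:
apply_moves(delta_pos=[[-1.3,0.1,0],[-2.8,0.3,0],[-4.4,0.6,0],[-6.0,1.0,0],[-7.2,1.4,0]], turn=[[0,0,0],[0,0,0],[0,0,0],[0,0,0],[0,0,0]])

```text
clock: 45.47
position: [0.4946, 0.1484, 0.1503]
tool_rot: [-0.0, 0.64, 0.768, -0.001]
force: [0.5, 0.0, -1.5]
grip_width: 0.0105
```

```bash
python3 - <<'E'
from h import *
settle(3)
go([*loc(DO,DY,0.0005,.056),.115],100.4)
E
```

```text
pos [0.4953 0.1489 0.1504] d [-3.167, 2.366, 1.413] turn [-0.0016, -0.0001, -0.0046] F [ 0.2  0.1 -1.7] w 0.0103 t 45.62 q [0.06, 0.14, 1.82, -0.0, 1.18, -1.69]
```

Emit:
apply_moves(delta_pos=[[-0.9,0.6,0.2],[-1.8,1.2,0.6],[-2.6,1.9,1.0],[-3.1,2.3,1.3],[-3.17,2.37,1.4]], turn=[[0,0,-0.005],[0,0,-0.005],[0,0,-0.005],[0,0,-0.005],[0,0,-0.005]])

```text
clock: 46.03
position: [0.5678, 0.0829, 0.1144]
tool_rot: [-0.001, 0.639, 0.769, -0.001]
force: [-0.4, -1.2, -1.4]
grip_width: 0.0105
```

```bash
python3 - <<'E'
from h import *
settle(6)
snap('wrist','w29')
go([*loc(DO,DY,0.0005,.056),.05],100.4)
E
```

```text
pos [0.5669 0.0848 0.1169] d [-0.137, -0.009, 2.675] turn [0.0004, -0.0001, 0.0061] F [ 0.2 -0.5 -1.5] w 0.0106 t 46.38 q [-0.06, 0.3, 1.7, 0.0, 1.13, -1.82]
```

View pics/w29.png

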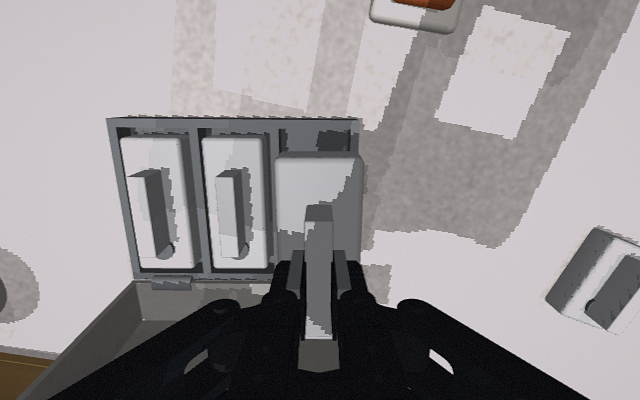

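Emit:
apply_moves(delta_pos=[[-0.12,-0.01,0.6],[-0.12,-0.01,1.2],[-0.12,-0.01,1.8],[-0.12,-0.01,2.3],[-0.12,-0.01,2.6]], turn=[[0,0,0.006],[0,0,0.006],[0,0,0.006],[0,0,0.006],[0,0,0.006]])

```text
clock: 46.8
position: [0.5667, 0.0812, 0.0502]
tool_rot: [-0.001, 0.64, 0.768, -0.0]
force: [-0.8, 0.8, -1.3]
grip_width: 0.0104
```

```bash
python3 - <<'E'
from h import *
settle(4)
go([*loc(DO,DY,0.0005,.056),.0382],100.4)
E
```

```text
pos [0.568  0.0808 0.0519] d [0.026, -0.022, 0.547] turn [0.0005, 0.0001, -0.0011] F [-0.8 -0.1 -1.2] w 0.0105 t 47.0 q [-0.07, 0.4, 1.73, 0.0, 1.01, -1.82]
```

Emit:
apply_moves(delta_pos=[[0.03,-0.02,0.15],[0.03,-0.02,0.3],[0.03,-0.02,0.42],[0.03,-0.02,0.5],[0.03,-0.02,0.53]], turn=[[0,0,0],[0,0,0],[0,0,0],[0,0,0],[0,0,0]])

```text
clock: 47.42
position: [0.567, 0.0814, 0.0382]
tool_rot: [-0.0, 0.641, 0.768, -0.0]
force: [-4.2, 0.7, 7.0]
grip_width: 0.0102
```

Emit:
apply_moves(delta_pos=[[0,0,0],[0,0,0],[0,0,0],[0,0,0],[0,0,0]], turn=[[0,0,0],[0,0,0],[0,0,0],[0,0,0],[0,0,0]])

```text
clock: 47.83
position: [0.5672, 0.0814, 0.0383]
tool_rot: [0.0, 0.641, 0.768, 0.0]
force: [-1.1, -0.4, 1.9]
grip_width: 0.0102
```

Emit:
apply_moves(delta_pos=[[0,0,0],[0,0,0],[0,0,0],[0,0,0],[0,0,0]], turn=[[0,0,0],[0,0,0],[0,0,0],[0,0,0],[0,0,0]], gripper=0.38)

```text
clock: 48.25
position: [0.5672, 0.0813, 0.0381]
tool_rot: [0.0, 0.641, 0.768, 0.0]
force: [-0.1, -0.1, -0.1]
grip_width: 0.0324
```

Emit:
apply_moves(delta_pos=[[0,0,-0.5],[0,0,-1.5],[0,0,-2.8],[0,0,-4.0],[0,0,-4.6]], turn=[[0,0,0],[0,0,0],[0,0,0],[0,0,0],[0,0,0]])

```text
clock: 48.67
position: [0.5692, 0.0813, 0.1584]
tool_rot: [0.002, 0.641, 0.768, 0.002]
force: [1.0, 0.1, 0.7]
grip_width: 0.0327
```

```bash
python3 - <<'E'
from h import *
settle(4)
P=cloud(snap('wrist','w30'))
print('fins',*rects(P,.045,.062,x0=.5,x1=.62,y0=-.08,y1=.13,minA=50),sep='\n')
print('body',*rects(P,.027,.034,x0=.5,x1=.63,y0=-.08,y1=.13,minA=50),sep='\n')
coverang('scene30')
s=load('scene30');P=cloud(s)
print('grip',*rects(P,.085,.125,x0=.5,x1=.68,y0=-.45,y1=-.3,minA=5))
print('blade',*rects(P,.008,.03,x0=.33,x1=.55,y0=-.28,y1=-.16,minA=20))
print(loc(DO,DY,.062+.065,0))
go([*loc(DO,DY,.062+.065,0),.20],100.4)
E
```

```text
fins
(array([586.2, -29.7]), array([55.6, 12.9]), 10.7, 1428, (173, 200), np.float64(53.6))
(array([576.1,  25. ]), array([55.9, 12.7]), 10.3, 1267, (245, 200), np.float64(53.7))
(array([566.3,  80.5]), array([55.5, 11.5]), 10.5, 1113, (318, 200), np.float64(53.8))
body
(array([585.1, -29.9]), array([97.1, 42.2]), 10.2, 3677, (187, 181), np.float64(29.8))
(array([576.2,  25.3]), array([99.4, 42. ]), 10.4, 4266, (252, 186), np.float64(29.8))
(array([566.2,  80.7]), array([99.3, 41.9]), 10.3, 4579, (318, 187), np.float64(29.8))
(array([625.8,  98.3]), array([45.4,  8.4]), 89.8, 382, (326, 262), np.float64(29.4))
panel x slope [0.01704109 0.03879129] 895 theta 1.587835767422892
grip (array([ 617.2, -357.5]), array([16.4, 48.1]), 16.2, 74, (211, 194), np.float64(107.9))
blade (array([ 445. , -217.1]), array([180.6,  48.8]), 4.1, 370, (278, 186), np.float64(20.0))
[0.70191358 0.04912593]
pos [0.5661 0.0814 0.152 ] d [-2.243, 5.109, -1.933] turn [-0.0022, -0.0006, -0.0013] F [-0.4  0.  -0.7] w 0.0327 t 48.97 q [-0.06, 0.26, 1.68, -0.0, 1.2, -1.82]
```

View pics/scene30.png

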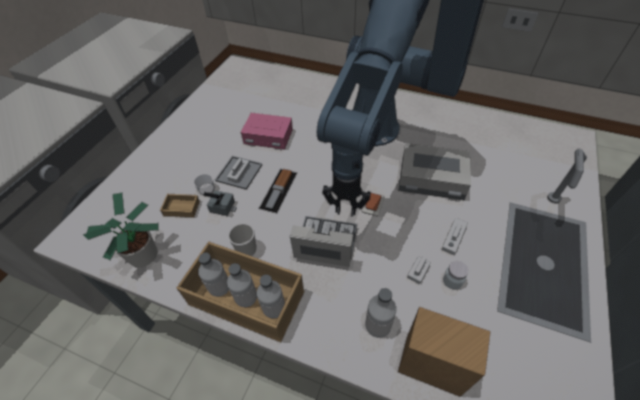

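```bash
python3 - <<'E'
from h import *
for n in('top0','scene0'):
    P=cloud(load(n)); m=(P[...,0]>.67)&(P[...,0]<.82)&(P[...,1]>-.06)&(P[...,1]<.15)&(P[...,2]>.02)
    q=P[m]
    for a in np.arange(.67,.82,.015):
        k=q[(q[:,0]>a)&(q[:,0]<a+.015)]
        print(n,round(a,3),len(k),k[:,2].max().round(3) if len(k) else '',k[:,1].max().round(3) if len(k) else '')
go([*loc(DO,DY,.122,.03),.20],100.4)
E
```

```text
top0 0.67 0  
top0 0.685 0  
top0 0.7 0  
top0 0.715 0  
top0 0.73 0  
top0 0.745 0  
top0 0.76 330 0.114 0.029
top0 0.775 96 0.114 0.029
top0 0.79 17 0.113 0.029
top0 0.805 30 0.112 0.028
scene0 0.67 0  
scene0 0.685 0  
scene0 0.7 0  
scene0 0.715 0  
scene0 0.73 0  
scene0 0.745 0  
scene0 0.76 46 0.113 0.031
scene0 0.775 402 0.114 0.032
scene0 0.79 57 0.113 0.031
scene0 0.805 58 0.116 0.032
pos [0.5661 0.0814 0.152 ] d [-1.043, 4.908, -1.932] turn [-0.0022, -0.0006, -0.0013] F [-0.4  0.  -0.7] w 0.0327 t 48.97 q [-0.06, 0.26, 1.68, -0.0, 1.2, -1.82]
```

Emit:
apply_moves(delta_pos=[[0,0,-0.8],[-0.2,0.5,-1.7],[-0.5,1.8,-2.0],[-0.8,3.2,-2.0],[-1.0,4.5,-2.0]], turn=[[0,0,0],[0,0,0],[0,0,0],[0,0,0],[0,0,0]], gripper=0)

```text
clock: 49.38
position: [0.6835, 0.0765, 0.2027]
tool_rot: [-0.0, 0.641, 0.768, -0.0]
force: [-0.4, -0.1, 0.4]
grip_width: 0.0001
```

```bash
python3 - <<'E'
from h import *
settle(4)
go([*loc(DO,DY,.124,.02),.12],100.4)
E
```

```text
pos [0.6814 0.0769 0.2   ] d [-0.442, 0.501, 3.198] turn [-0.0048, -0.0012, -0.0014] F [-0.5 -0.2 -0.2] w -0.0002 t 49.58 q [-0.06, 0.45, 1.33, 0.0, 1.37, -1.81]
```

Emit:
apply_moves(delta_pos=[[-0.4,0.5,0],[-0.44,0.5,0.6],[-0.44,0.5,1.4],[-0.44,0.5,2.3],[-0.44,0.5,3.1]], turn=[[0,0,0],[0,0,0],[0,0,0],[0,0,0],[0,0,0]])

```text
clock: 50.0
position: [0.6948, 0.0685, 0.1242]
tool_rot: [-0.001, 0.641, 0.768, -0.001]
force: [-1.1, 0.4, 0.1]
grip_width: 0.0002
```

```bash
python3 - <<'E'
from h import *
settle(4)
go([*loc(DO,DY,.0,.02),.12],100.4)
E
```

```text
pos [0.6955 0.0685 0.1255] d [-0.015, -4.966, 0.23] turn [-0.0017, -0.0004, -0.0012] F [-0.8 -0.4  0.2] w 0.0 t 50.2 q [-0.07, 0.55, 1.34, -0.0, 1.25, -1.82]
```

Emit:
apply_moves(delta_pos=[[0,-0.4,0],[0,-0.9,0],[0,-1.4,0],[0,-1.9,0],[0,-2.4,0]], turn=[[0,0,0],[0,0,0],[0,0,0],[0,0,0],[0,0,0]])

```text
clock: 50.62
position: [0.6396, 0.0575, 0.1297]
tool_rot: [0.003, 0.641, 0.768, 0.002]
force: [1.6, 0.7, 3.0]
grip_width: -0.0
```

Emit:
apply_moves(delta_pos=[[0,-0.4,0],[0,-0.8,0],[0,-1.2,0],[0,-1.6,0],[0,-2.0,0]], turn=[[0,0,0],[0,0,0],[0,0,0],[0,0,0],[0,0,0]])

```text
clock: 51.03
position: [0.5896, 0.0485, 0.1287]
tool_rot: [0.002, 0.641, 0.768, 0.002]
force: [1.1, -0.5, 0.6]
grip_width: 0.0006
```

```bash
python3 - <<'E'
from h import *
settle(3)
go([*loc(DO,DY,-.02,.02),.07],100.4)
P=cloud(snap('scene','scene31'))
a=np.radians(DY);X=(P[...,0]-DO[0])*np.cos(a)+(P[...,1]-DO[1])*np.sin(a)-.062;Y=-(P[...,0]-DO[0])*np.sin(a)+(P[...,1]-DO[1])*np.cos(a)
m=(abs(Y)<.08)&(X>-.15)&(X<.12)&(P[...,2]>.05)&(P[...,2]<.16)&((Y<-.03)|(Y>.06))
print(np.polyfit(X[m],P[m][:,2],1),m.sum(),X[m].min(),P[m][:,2].max())
i=cv2.imread('pics/scene31.png');cv2.imwrite('pics/s31a.png',cv2.resize(i[140:290,230:420],None,fx=4,fy=4))
E
```

```text
pos [0.5891 0.0485 0.1279] d [0.009, -1.444, 2.311] turn [0.0031, 0.001, -0.0015] F [-0.4  0.5  0.8] w 0.0002 t 51.18 q [-0.12, 0.32, 1.65, 0.0, 1.16, -1.87]
[-0.8509628   0.07794441] 978 -0.09264096966479096 0.139084343249815
```

View pics/s31a.png

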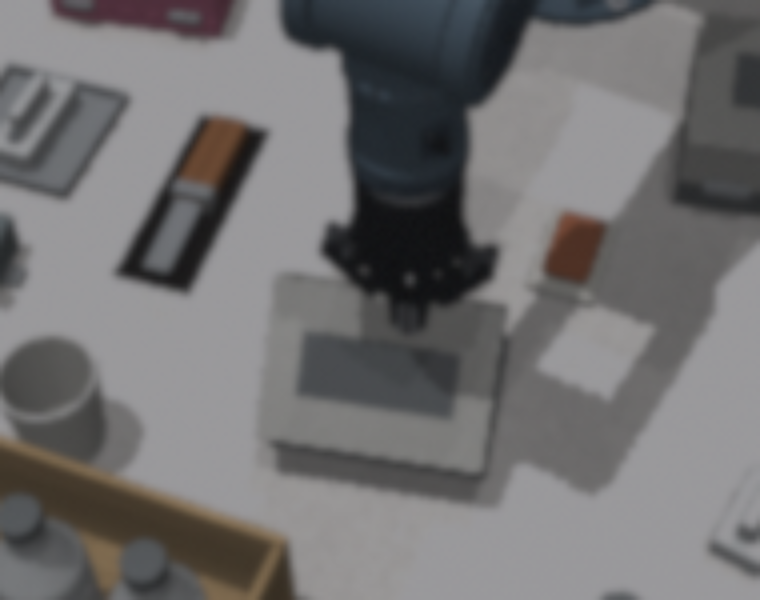

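Emit:
apply_moves(delta_pos=[[0,-0.3,0.5],[0,-0.6,1.0],[0,-0.9,1.4],[0,-1.2,1.8],[0,-1.5,2.1]], turn=[[0,0,0],[0,0,0],[0,0,0],[0,0,0],[0,0,0]])

```text
clock: 51.65
position: [0.5511, 0.0419, 0.0724]
tool_rot: [0.0, 0.641, 0.768, 0.0]
force: [-0.3, 0.1, 0.7]
grip_width: 0.0002
```

```bash
python3 - <<'E'
from h import *
settle(4)
go([*loc(DO,DY,-.025,.02),.064],100.4)
E
```

```text
pos [0.5514 0.0419 0.0731] d [-0.003, -0.104, 0.362] turn [-0.0003, -0.0002, -0.0015] F [ 0.5  1.  -0. ] w 0.0002 t 51.85 q [-0.14, 0.33, 1.78, 0.0, 1.04, -1.89]
```

Emit:
apply_moves(delta_pos=[[0,-0.1,0.08],[0,-0.1,0.16],[0,-0.1,0.24],[0,-0.1,0.32],[0,-0.1,0.4]], turn=[[0,0,0],[0,0,0],[0,0,0],[0,0,0],[0,0,0]])

```text
clock: 52.27
position: [0.5492, 0.0414, 0.0638]
tool_rot: [0.0, 0.641, 0.768, -0.0]
force: [-11.2, 0.5, 29.9]
grip_width: -0.0001
```

Emit:
apply_moves(delta_pos=[[0,0,0],[0,0,0.02],[0,0,0.04],[0,0,0.04],[0,0,0.04]], turn=[[0,0,0],[0,0,0],[0,0,0],[0,0,0],[0,0,0]])

```text
clock: 52.68
position: [0.5492, 0.0414, 0.0639]
tool_rot: [0.0, 0.64, 0.768, -0.0]
force: [-7.6, -0.4, 16.6]
grip_width: 0.0001
```

```bash
cat >> h.py <<'E'
def shut(fn):
    for n in('top','scene'):
        P=cloud(snap(n,fn+n))
        a=np.radians(DY);X=(P[...,0]-DO[0])*np.cos(a)+(P[...,1]-DO[1])*np.sin(a)-.062;Y=-(P[...,0]-DO[0])*np.sin(a)+(P[...,1]-DO[1])*np.cos(a)
        m=(abs(Y)<.08)&(X>-.118)&(X<-.006)&(P[...,2]>.05)&(P[...,2]<.09)
        k=np.polyfit(X[m],P[m][:,2],1);print(n,m.sum(),'slope',k[0].round(4),'z front',np.polyval(k,-.12).round(4),'back',np.polyval(k,0).round(4))
E
python3 - <<'E'
from h import *
settle(2)
go([*loc(DO,DY,-.025,.02),.064],100.4)
shut('sh1')
E
```

```text
pos [0.5492 0.0414 0.0639] d [0.0, -0.016, -0.004] turn [-0.0001, 0.0003, -0.0009] F [-7.8  1.2 17.4] w -0.0001 t 52.78 q [-0.14, 0.34, 1.79, -0.0, 1.02, -1.89]
top 582 slope 0.0036 z front 0.0639 back 0.0643
scene 1441 slope -0.0096 z front 0.0652 back 0.064
```

Emit:
apply_moves(delta_pos=[[0,0,-0.6],[0,0,-1.6],[0,0,-2.8],[0,0,-4.0],[0,0,-5.2]], turn=[[0,0,0],[0,0,0],[0,0,0],[0,0,0],[0,0,0]])

```text
clock: 53.3
position: [0.5488, 0.0415, 0.1932]
tool_rot: [-0.0, 0.641, 0.768, -0.0]
force: [0.6, -0.0, 0.4]
grip_width: 0.0001
```

```bash
python3 - <<'E'
from h import *
go([*loc(IO,IY,.085,0),.2],96.5)
shut('sh2')
E
```

```text
pos [0.5488 0.0415 0.1932] d [-16.385, 1.916, -0.273] turn [-0.0002, -0.0001, 0.0668] F [ 0.6 -0.   0.4] w 0.0001 t 53.3 q [-0.14, 0.16, 1.71, 0.0, 1.27, -1.89]
top 977 slope 0.0062 z front 0.064 back 0.0647
scene 1511 slope -0.0015 z front 0.0643 back 0.0641
```

Emit:
apply_moves(delta_pos=[[-1.5,0.2,-0.1],[-3.1,0.4,-0.2],[-4.7,0.6,-0.3],[-6.3,0.8,-0.3],[-7.9,1.0,-0.3]], turn=[[0,0,0.01],[0,0,0.02],[0,0,0.03],[0,0,0.03],[0,0,0.03]])

```text
clock: 53.82
position: [0.6092, -0.15, 0.1989]
tool_rot: [-0.0, 0.652, 0.758, 0.0]
force: [-0.1, 0.6, 0.4]
grip_width: -0.0003
```

Emit:
apply_moves(delta_pos=[[-1.6,0.3,0],[-3.2,0.6,0],[-4.8,0.9,0],[-6.2,1.1,0],[-7.2,1.2,0]], turn=[[0,0,0.01],[0,0,0.02],[0,0,0.03],[0,0,0.037],[0,0,0.037]])

```text
clock: 54.23
position: [0.6656, -0.3252, 0.1978]
tool_rot: [-0.0, 0.667, 0.745, -0.0]
force: [0.4, 0.4, 0.1]
grip_width: 0.0001
```

```bash
python3 - <<'E'
from h import *
settle(3)
go([*loc(IO,IY,.085,0),.094],96.5)
E
```

```text
pos [ 0.6649 -0.3239  0.1975] d [-1.178, 0.055, 4.137] turn [-0.0014, -0.0013, -0.0031] F [-0.7  0.6 -0.6] w 0.0001 t 54.38 q [-0.61, 0.57, 1.16, 0.0, 1.41, -2.29]
```

Emit:
apply_moves(delta_pos=[[-0.8,0.1,0],[-1.18,0.1,1.0],[-1.18,0.1,2.2],[-1.18,0.1,3.4],[-1.18,0.1,4.1]], turn=[[0,0,0],[0,0,0],[0,0,0],[0,0,0],[0,0,0]])

```text
clock: 54.8
position: [0.6696, -0.348, 0.0923]
tool_rot: [-0.003, 0.666, 0.746, -0.0]
force: [-0.1, 0.8, -1.2]
grip_width: -0.0003
```

```bash
python3 - <<'E'
from h import *
settle(3)
go([*loc(IO,IY,.002,0),.094],96.5)
E
```

```text
pos [ 0.6701 -0.3484  0.0944] d [-0.17, -3.37, 0.027] turn [-0.0038, -0.0039, 0.0009] F [ 0.  -0.2 -0.3] w 0.0003 t 54.95 q [-0.64, 0.7, 1.17, 0.0, 1.27, -2.32]
```

Emit:
apply_moves(delta_pos=[[-0.05,-0.7,0],[-0.1,-1.4,0],[-0.15,-2.1,0],[-0.17,-2.8,0],[-0.17,-3.4,0]], turn=[[0,0,0],[0,0,0],[0,0,0],[0,0,0],[0,0,0]])

```text
clock: 55.37
position: [0.588, -0.3652, 0.1004]
tool_rot: [0.002, 0.666, 0.746, 0.0]
force: [-0.9, -0.6, 0.1]
grip_width: -0.0001
```

Emit:
apply_moves(delta_pos=[[0,0,0],[0,0,0],[0,0.5,0],[0,1.2,-0.5],[0,1.6,-2]], turn=[[0,0,0],[0,0,0],[0,0,0],[0,0,0],[0,0,0]])

```text
clock: 55.78
position: [0.6264, -0.3571, 0.1419]
tool_rot: [-0.005, 0.666, 0.746, 0.0]
force: [0.1, -0.4, -0.2]
grip_width: -0.0003
```

Emit:
apply_moves(delta_pos=[[0.2,0,-1],[0.6,0,-2],[1.5,0,-2.6],[3,0,-3],[4.5,0,-3]], turn=[[0,0,0],[0,0,0],[0,0,0],[0,0,0],[0,0,0]])

```text
clock: 56.2
position: [0.617, -0.2485, 0.2271]
tool_rot: [0.004, 0.666, 0.746, 0.001]
force: [0.3, 1.4, -0.5]
grip_width: -0.0002
```

```bash
python3 - <<'E'
from h import *
settle(3)
shut('end')
for n in('top','scene'):
    P=cloud(load('end'+n))
    print('grip',*rects(P,.085,.125,x0=.5,x1=.68,y0=-.45,y1=-.3,minA=5))
    print('blade',*rects(P,.008,.03,x0=.33,x1=.55,y0=-.27,y1=-.16,minA=20))
    print('tray',*rects(P,.022,.032,x0=.35,x1=.5,y0=-.45,y1=-.33,minA=20),*rects(P,.044,.056,x0=.35,x1=.5,y0=-.45,y1=-.33,minA=20))
    for r in rects(P,.008,.2,x0=.3): print(*r)
go([.5,-.3,.3])
E
```

```text
top 2040 slope -0.0018 z front 0.0644 back 0.0642
scene 1509 slope 0.0006 z front 0.0642 back 0.0643
grip (array([ 553. , -388.4]), array([ 9.5, 16. ]), 54.6, 18, (444, 156), np.float64(108.2))
blade
tray (array([ 421.8, -389.8]), array([99.4, 43.6]), 1.2, 346, (437, 206), np.float64(26.6)) (array([ 422.2, -390.2]), array([56.1, 13.8]), 2.8, 96, (441, 205), np.float64(50.0))
[ 875.1 -539.9] [84.4 63.6] 75.6 416 (497, 34) 165.7
[ 887.4 -474. ] [ 77.5 106.6] 30.8 359 (472, 36) 162.1
[843.2 418.3] [162.1 102.8] 89.4 3065 (163, 68) 144.9
[868.1 475.8] [55.1 50.8] 53.5 148 (124, 40) 199.2
[ 805.5 -120.3] [298.2 262. ] 89.0 6317 (346, 65) 85.5
[ 813.2 -536.1] [35.6 67. ] 63.0 135 (500, 58) 190.6
[788.4 255.6] [63.5 72.3] 34.8 914 (217, 84) 126.6
[ 641.5 -494.8] [ 76.3 112.3] 17.4 342 (472, 134) 30.1
[579.4  26.1] [125.3 174. ] 10.4 2638 (297, 156) 64.0
[592.3 324.6] [42.1 76.1] 78.5 369 (200, 156) 25.2
[582.9 424.2] [55.1 56. ] 12.9 474 (163, 157) 73.0
[ 536.5 -460.9] [67.3 68. ] 24.5 334 (462, 166) 37.3
[ 423.4 -405.3] [131.4 100.3] 1.7 135 (451, 200) 11.7
[431.1 404.2] [ 43.6 127.6] 82.2
[... 574 characters left out ...]
04) 25.2
[ 799.7 -527.5] [45.6 28.3] 35.6 154 (118, 206) 189.9
[ 781.4 -489.4] [32.7 64.3] 83.5 173 (136, 210) 163.2
[579.8  28. ] [135.5 174.1] 10.5 2377 (326, 233) 63.4
[ 860.4 -497. ] [135.4 176.2] 13.4 1958 (128, 241) 119.2
[428.5 405.9] [ 41.7 129. ] 81.7 481 (454, 235) 24.0
[ 798.5 -117.9] [301.6 265.9] 89.8 7888 (242, 284) 81.9
[589.6 326.1] [42.7 77.5] 79.5 359 (418, 269) 24.1
[584.7 427.2] [56.  56.6] 33.4 528 (455, 274) 67.4
[796.6 260.8] [61.5 72.1] 2.9 1068 (380, 314) 128.2
[841.1 420.6] [101.9 160.5] 0.0 4076 (442, 356) 185.3
pos [ 0.6156 -0.2481  0.2233] d [-1.538, -4.828, -3.072] turn [0.0, 0.0, 0.0] F [ 0.2 -0.8  0.2] w -0.0001 t 56.45 q [-0.56, 0.38, 1.38, -0.0, 1.38, -2.25]
```

View pics/endtop.png

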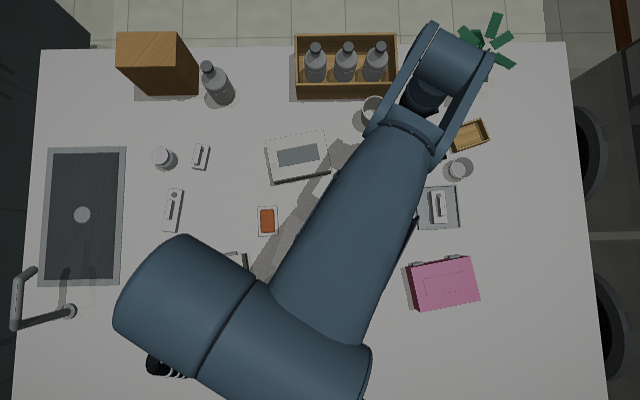

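View pics/endscene.png

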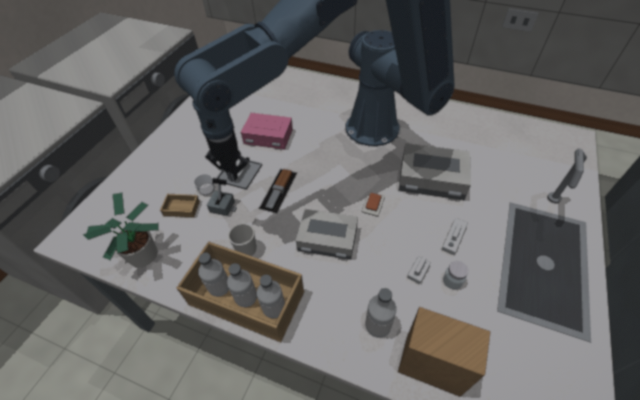

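```bash
python3 -c "
from h import *
print(ctrl.finish_job())"
```

```text
the job is handed in; nothing more can be done
None
```

The job was handed in at about 56 s. The detergent doser is refilled, and no verdict was reported.

**What I did**
1. I threw the isolator OFF, pried the cover up with the blade in the notch and swung it to its stop, measured at about 1.59 rad.
2. I stood the only spent cartridge, from the middle bay, in the steel tray.
3. I set the three 100 mm refills one per bay.
4. I pushed the cover shut and threw the isolator back ON.
5. The blade was knocked off its mat partway through, so I picked it up and laid it flat on the mat again.

**Last checks**
- **Cover:** it lies flat at 64 mm, front and back, which matches shut.
- **Isolator:** the toggle grip is in its ON position.
- **Blade:** it lies on the mat, within about 3 mm of the mat's centre. In the end this was seen only in the scene view, because the arm hid it from the top camera.
- **Spent cartridge:** it stands upright in the tray.
- **Refills:** before the cover was shut, all three stood level in their bays, with fin tops at 54 mm.
- **Everything else:** the short and long cartridges and the jar, cup, soap dish, caddy and pegcup show no shift in the views.

No last check failed or disagreed, but two contacts were firmer than planned. Setting the blade down the first time gave a brief 60 N wrist reading. Pressing the cover shut reached about 30 N.

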